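Wedge heatsinks into a test jig and work its contact lever

TASK

Set every heatsink flat into a bay of its own in the aluminium test jig, its fins running along the fence and its side against it, and lock each one with a steel wedge from the rack: stand the wedge in the slot in front of it, plumb face to the heatsink, and tap it down until it is jammed tight. When all are locked, press the jig's sprung contact lever down to its stop and let it swing back up.

Things in the scene. Friction and masses are not known exactly. Their poses are not given: they have to be found in the camera images.
- jig: fixed aluminium jig, a channel 312 mm long (y axis); origin on the table in its middle, x across it towards the fence, z up. Floor 14 mm high, bays at y = 117, 39, -39, -117 mm; fence face at x = 30 mm, top z = 32 mm. Near side: wedge slot, open to the table; wall leans 15 degrees, face at x = -3.9 mm at the table, -13.8 mm at the top, z = 37 mm. Heatsink's near face, at the fence: x = 0
- bay1 (a point): middle of a bay's floor, 14 mm above the table: where a heatsink's underside centre sits once pushed against the fence; axes as jig. Fence face 15 mm beyond (+x). Ribs 6 mm high with inner faces at y = +-25 mm leave a heatsink 4 mm each side. Set down up to 2 mm short of the fence, it is pushed home by the wedge
- bay2 (a point): middle of a bay's floor, 14 mm above the table: where a heatsink's underside centre sits once pushed against the fence; axes as jig. Fence face 15 mm beyond (+x). Ribs 6 mm high with inner faces at y = +-25 mm leave a heatsink 4 mm each side. Set down up to 2 mm short of the fence, it is pushed home by the wedge
- bay3 (a point): middle of a bay's floor, 14 mm above the table: where a heatsink's underside centre sits once pushed against the fence; axes as jig. Fence face 15 mm beyond (+x). Ribs 6 mm high with inner faces at y = +-25 mm leave a heatsink 4 mm each side. Set down up to 2 mm short of the fence, it is pushed home by the wedge
- bay4 (a point): middle of a bay's floor, 14 mm above the table: where a heatsink's underside centre sits once pushed against the fence; axes as jig. Fence face 15 mm beyond (+x). Ribs 6 mm high with inner faces at y = +-25 mm leave a heatsink 4 mm each side. Set down up to 2 mm short of the fence, it is pushed home by the wedge
- slot1 (a point): in the wedge slot before the same-numbered bay: where a wedge's tip (its origin) is, within 2 mm, when jammed tight, 10 mm above the table; axes as jig. Merely set in, it is loose or 1 to 3 mm higher; 15 to 25 N down on its head jams it and friction holds it. At the slot's mouth (36 mm up) the tip has 3.5 mm to spare each side, 4 mm nearer the robot
- slot2 (a point): in the wedge slot before the same-numbered bay: where a wedge's tip (its origin) is, within 2 mm, when jammed tight, 10 mm above the table; axes as jig. Merely set in, it is loose or 1 to 3 mm higher; 15 to 25 N down on its head jams it and friction holds it. At the slot's mouth (36 mm up) the tip has 3.5 mm to spare each side, 4 mm nearer the robot
- slot3 (a point): in the wedge slot before the same-numbered bay: where a wedge's tip (its origin) is, within 2 mm, when jammed tight, 10 mm above the table; axes as jig. Merely set in, it is loose or 1 to 3 mm higher; 15 to 25 N down on its head jams it and friction holds it. At the slot's mouth (36 mm up) the tip has 3.5 mm to spare each side, 4 mm nearer the robot
- slot4 (a point): in the wedge slot before the same-numbered bay: where a wedge's tip (its origin) is, within 2 mm, when jammed tight, 10 mm above the table; axes as jig. Merely set in, it is loose or 1 to 3 mm higher; 15 to 25 N down on its head jams it and friction holds it. At the slot's mouth (36 mm up) the tip has 3.5 mm to spare each side, 4 mm nearer the robot
- sink1: finned aluminium heatsink, 30 mm (x) x 42 mm (y, along the fins) x 22 mm high, 40 to 70 g, on its flat base; its +x and -x sides are plain fins. Origin: centre of the underside, z up. All alike, and the same when turned half round. Three or four are present (None if absent). Starts loose on the bench
- sink2: finned aluminium heatsink, 30 mm (x) x 42 mm (y, along the fins) x 22 mm high, 40 to 70 g, on its flat base; its +x and -x sides are plain fins. Origin: centre of the underside, z up. All alike, and the same when turned half round. Three or four are present (None if absent). Starts loose on the bench
- sink3: finned aluminium heatsink, 30 mm (x) x 42 mm (y, along the fins) x 22 mm high, 40 to 70 g, on its flat base; its +x and -x sides are plain fins. Origin: centre of the underside, z up. All alike, and the same when turned half round. Three or four are present (None if absent). Starts loose on the bench
- sink4: finned aluminium heatsink, 30 mm (x) x 42 mm (y, along the fins) x 22 mm high, 40 to 70 g, on its flat base; its +x and -x sides are plain fins. Origin: centre of the underside, z up. All alike, and the same when turned half round. Three or four are present (None if absent). Starts loose on the bench
- wedge1: loose 60 g steel wedge, upright, origin in the middle of its 6 mm thick tip. Body 38 mm high, 26 mm wide (y); +x face plumb, -x face tapers 15 degrees to 16 mm thick. On it a head 24 mm (x -17 to +7) x 26 mm (y) x 16 mm; 54 mm high in all. Hangs in the rack at the start. Grip the head from above across its y; its x axis goes along jig x, plumb face to the heatsink
- wedge2: loose 60 g steel wedge, upright, origin in the middle of its 6 mm thick tip. Body 38 mm high, 26 mm wide (y); +x face plumb, -x face tapers 15 degrees to 16 mm thick. On it a head 24 mm (x -17 to +7) x 26 mm (y) x 16 mm; 54 mm high in all. Hangs in the rack at the start. Grip the head from above across its y; its x axis goes along jig x, plumb face to the heatsink
- wedge3: loose 60 g steel wedge, upright, origin in the middle of its 6 mm thick tip. Body 38 mm high, 26 mm wide (y); +x face plumb, -x face tapers 15 degrees to 16 mm thick. On it a head 24 mm (x -17 to +7) x 26 mm (y) x 16 mm; 54 mm high in all. Hangs in the rack at the start. Grip the head from above across its y; its x axis goes along jig x, plumb face to the heatsink
- wedge4: loose 60 g steel wedge, upright, origin in the middle of its 6 mm thick tip. Body 38 mm high, 26 mm wide (y); +x face plumb, -x face tapers 15 degrees to 16 mm thick. On it a head 24 mm (x -17 to +7) x 26 mm (y) x 16 mm; 54 mm high in all. Hangs in the rack at the start. Grip the head from above across its y; its x axis goes along jig x, plumb face to the heatsink
- rack: fixed wedge rack 60 x 216 mm; origin under its middle on the table, long side along its y axis. Two rails with a 17 mm gap between them, tops 46 mm above the table; the four wedges hang in the gap by their heads, about 56 mm apart, tips 8 mm above the table, head tops at 62 mm, plumb faces to +x
- lever (a joint): angle of the sprung contact lever at the right-hand (-y) end of the jig, rad: 0 = raised at rest (65 degrees above level, pointing up and to the robot), 0.8 = pressed down to its stop. Hinge axis along the jig's y, at x = +30, y = -225, z = 45 mm in the jig's frame; a spring raises it again (about 3 N at the handle to start it, 9 N at the stop)
- lever_grip (a point): middle of the lever's black handle, a bar 18 mm thick and 50 mm long lying along the jig's y axis, 75 mm from the hinge; at rest at x = -2 mm in the jig's frame and 113 mm above the table; going down it swings towards the robot and ends at x = -41 mm, 70 mm high

How it is judged:
By the outcome, as a careful person would: the job done as asked, in the order asked, and still so for the second after the job is handed in, with the robot touching nothing.
Of sink1, sink2, sink3, sink4 only 3 to 4 are there at a start; the rules pass over those that are not, and their reading is None.
At some moment in a run one of sink1, sink2, sink3, sink4 may be knocked a few centimetres aside while the robot is not near it.
It also fails if it takes over 210 s, if anything falls off the work surface, if the arm or the gripper's body presses on something with over 40 N, if the wrist force passes 120 N, or if a joint passes its speed limit or range.

ROBOT

A 6-joint arm with a two-finger parallel gripper is mounted at the origin on a cart in front of the work surface, level with it; the furniture and walls round the work are solid. World frame = base frame: x ahead of the robot, y to its left, z up, the work surface at z = 0. Lengths are in m, angles in rad, forces in N, time in s.
With the tool pointing down it reaches from about 0.35 to 0.725 m from the base axis. Payload 4.3 kg.
Tool frame: the origin (TCP) lies on the centre line of the jaws, within the pads' length; the fingertips stand manip.nose_length ahead of it and the grasp point (between the pads) is the TCP (manip.nose_length is the distance from the TCP to the fingertips, in m); z points along the fingers, x is the direction in which the jaws open and shut, and the axes are right-handed (so a half turn about z gives the same grasp; the last joint's range is limited). The gripper opens to 85 mm and grips with 20 to 120 N. Pads are 22 mm wide; open, the fingers measure 114 mm over their backs; the gripper's body (76 mm by 85 mm) begins 54 mm behind the grasp point. The pads swing forward as they close: fully open they stand 13 mm farther back than shut.
Start: joints at [1.017, 0.377, 0.081, 1.274, 0, 1.46], TCP at [0.247, 0.519, 0.25] pointing down, gripper open.
Joint ranges: [-2.72, 2.72], [-0.84, 1.66], [-1.02, 1.22], [-1.77, 2.12], [-1.37, 1.28], [-3.14, 3.14]. Speed limits (rad/s): [2.57, 2.57, 3.14, 3.14, 3.14, 3.14].

INTERFACE

Orientations are given as a rotation vector (axis times angle).
In Python, from bench import manip gives the robot as it stands.
- The arm moves only by the shell command python3 -m crank 'ROWS'. ROWS is JSON, a list of rows, each an object of numbers: "rx", "ry", "rz": the turn, a rotation vector about the tool's x, y, z in degrees; "tx", "ty", "tz": the shift along the tool's x, y, z in mm; "claw": the finger opening in mm, from 0 to 85.4. In form: [{"rx": .., "ry": .., "rz": .., "tx": .., "ty": .., "tz": .., "claw": ..}, ...]. A call has 1 to 20 rows; each row is the pose to reach, as a shift and turn from the pose commanded when the call began, along the tool's axes at that moment; what a row does not reach only later rows make up. A row lasts 1/12 s, in which the tool goes at most 41.7 mm and 7.16 degrees, less where a joint would pass 70% of its speed; a pose out of reach is approached as far as the arm can. A call with a gripper value outside its range is refused whole. The fingers move at their own pace and stop on an object; the grip force is fixed at half the most. Time passes only in rows, so rows that repeat a pose let the fingers close. It gives the time, the measured TCP pose, the force and the opening at its end, in the units of the state.
- manip.get_obs(): the state, without advancing time (a new reading comes with each control period).
- manip.read_camera(name): name is "side" or "top"; returns (picture, depth): 480x640x3 uint8, red, green, blue; 480x640 float32, m along the optical axis (not along the pixel's ray), 0 where there is no reading.
- manip.camera_info(name): a dict with "fovy" (degrees; the focal length in pixels is half the picture's height over the tangent of half this angle, whatever the lens; pixels are square), "cx", "cy" (the principal point, pixels), "R" (3x3) and "t" (3): a world point X has camera coordinates R X + t. Camera axes: x right, y down, z forward; pixel columns grow to the right and rows downward; lengths in m; the calibration is good to about 2 mm. A picture is of the moment at which its call begins. camera_info takes no time and is no camera call.
- manip.finish_job(): hands the job in, once; it reports no verdict.
The state is a dict: "time": time; "q": joint angles; "joint_velocities": joint speeds; "effort": joint torques, N m; "ee_pos": TCP position; "tcp_rot": TCP orientation; "wrist_force": force on the tool from outside, world axes, zero at the start; "moment": the same for the moment, N m; "grip_width": opening from 0.0 (shut) to 1.0 (fully open).
Only numpy, scipy, OpenCV 4.12 (cv2) and the standard library are available. Lean on these libraries where they do the work, as an engineer would, in place of code of your own. Each camera call takes 0.05 s, during which the arm holds its last target. There are 200 camera calls.

## Working session

There is one attempt and no reset: what is moved stays moved. The work goes in short steps, Python scripts to look and compute and a shell command to move; the robot and the scene stay as the last step left them, time stands still between calls to the robot, and variables do not carry over. Pictures are saved under pics/ and viewed, about 12 in all and at most 16, crops included, and the job is handed in when it is done.

```bash
ls; mkdir -p pics; python3 - <<'E'
from bench import manip
import cv2, numpy as np
print(manip.get_obs(), manip.nose_length)
for n in ("top","side"):
    im,d=manip.read_camera(n); print(n,manip.camera_info(n))
    cv2.imwrite(f"pics/{n}0.png",im[:,:,::-1]); np.save(f"{n}0.npy",d)
E
```

```text
pics
{'time': 0.0, 'q': array([ 1.01668119e+00,  3.78047323e-01,  7.96117273e-02,  1.27437037e+00,
       -3.10218008e-05,  1.46052552e+00]), 'joint_velocities': array([-0.00158172,  0.00168593,  0.00122429,  0.00058523,  0.00127035,
       -0.00071903]), 'effort': array([-1.91581439e-04, -4.63605237e+01,  2.69874126e+01,  2.09337595e-02,
       -2.93774792e-04, -1.83949155e-06]), 'ee_pos': array([0.24657642, 0.51876833, 0.24936431]), 'tcp_rot': array([ 2.65514516,  1.67752721, -0.00281591]), 'wrist_force': array([ 0.0994313 , -0.67037191, -0.29705803]), 'moment': array([-0.01835625, -0.0161066 , -0.03034355]), 'grip_width': 1.0028431944931226} 0.019
top {'fovy': 42.76652850496829, 'cx': 319.5539059727003, 'cy': 243.29032461508677, 'R': array([[-9.21142122e-04, -9.99842417e-01,  1.77282918e-02],
       [-9.96651962e-01, -5.31478465e-04, -8.17593048e-02],
       [ 8.17558432e-02, -1.77442488e-02, -9.96494417e-01]]), 't': array([0.00236874, 0.5693037 , 1.37162833])}
side {'fovy': 52.60957355364012, 'cx': 326.7410019016677, 'cy': 235.53610733438967, 'R': array([[ 0.94477439, -0.32746888, -0.01286444],
       [-0.15326451, -0.40680229, -0.90056754],
       [ 0.28967456,  0.8528048 , -0.43452574]]), 't': array([-0.50699438,  0.175846  ,  1.17823679])}
```

View pics/top0.png

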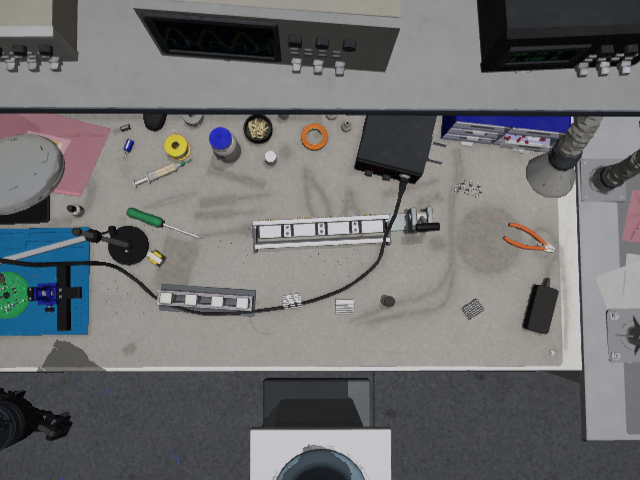

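View pics/side0.png

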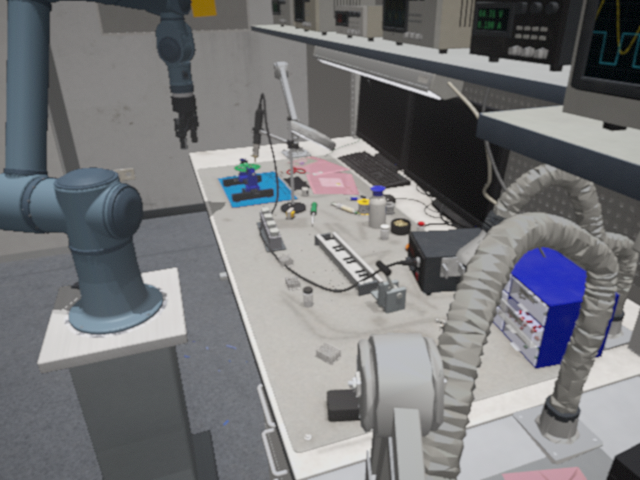

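The top view shows three heatsinks near (291,300), (345,306) and (473,308). The jig is at about (320,232), the rack at (207,299) and the lever at (425,225). Next I'll enlarge it for accurate corners.

```bash
cat > h.py <<'E'
import numpy as np, cv2
from bench import manip
from scipy.spatial.transform import Rotation as Ro
def K(n):
    c=manip.camera_info(n); return c,240/np.tan(np.radians(c["fovy"]/2))
def unproj(n,uv,z):
    c,f=K(n); uv=np.atleast_2d(uv).astype(float)
    r=np.c_[(uv[:,0]-c["cx"])/f,(uv[:,1]-c["cy"])/f,np.ones(len(uv))]@c["R"]
    o=-c["R"].T@c["t"]; return o+r*((z-o[2])/r[:,2])[:,None]
def proj(n,X):
    c,f=K(n); p=np.atleast_2d(X)@c["R"].T+c["t"]; return p[:,:2]/p[:,2:]*f+[c["cx"],c["cy"]]
def cloud(n,d):
    c,f=K(n); v,u=np.mgrid[:480,:640]
    p=np.dstack([(u-c["cx"])/f*d,(v-c["cy"])/f*d,d]).reshape(-1,3)
    return ((p-c["t"])@c["R"]).reshape(480,640,3)
def crop(im,x,y,w,h,s,fn):
    cv2.imwrite(fn,cv2.resize(im[y:y+h,x:x+w,::-1],None,fx=s,fy=s,interpolation=cv2.INTER_CUBIC))
E
python3 - <<'E'
from h import *
im=cv2.imread("pics/top0.png")[:,:,::-1]
a=cv2.resize(im[195:275,245:445],None,fx=4,fy=4,interpolation=cv2.INTER_CUBIC)
b=cv2.resize(im[278:323,150:260],None,fx=4,fy=4,interpolation=cv2.INTER_CUBIC)
s1=cv2.resize(im[285:327,275:375],None,fx=4,fy=4,interpolation=cv2.INTER_CUBIC)
s2=cv2.resize(im[285:330,450:500],None,fx=4,fy=4,interpolation=cv2.INTER_CUBIC)
o=np.zeros((320+180,840,3),np.uint8); o=np.zeros((510,800,3),np.uint8)
o[:320,:800]=a; o[325:505,:440]=b
o[325:325+168,445:800]=s1[:,:355]
cv2.imwrite("pics/c1.png",o[:,:,::-1])
d=np.load("top0.npy"); P=cloud("top",d)
for nm,(x,y,w,h) in dict(s1=(275,285,32,30),s2=(328,293,34,28),s3=(456,293,34,32),can=(375,290,26,20)).items():
    q=P[y:y+h,x:x+w].reshape(-1,3); t=np.median(q[:,2]); m=(q[:,2]>.015)
    k=q[m]; r=cv2.minAreaRect((k[:,:2]*1000).astype(np.float32)); print(nm,t,m.sum(),k.mean(0).round(4),np.median(k[:,2]),r)
q=P[278:323,150:260].reshape(-1,3)
for lo,hi in((.055,.07),(.035,.052)):
    k=q[(q[:,2]>lo)&(q[:,2]<hi)]; print(len(k),np.median(k[:,2]),cv2.minAreaRect((k[:,:2]*1000).astype(np.float32)))
q=P[200:270,240:400].reshape(-1,3)
for lo,hi in((.01,.02),(.026,.045)):
    k=q[(q[:,2]>lo)&(q[:,2]<hi)]; print(len(k),np.median(k[:,2]),cv2.minAreaRect((k[:,:2]*1000).astype(np.float32)))
E
```

```text
s1 0.0031870423397966545 104 [0.4366 0.0655 0.1016] 0.02193838978702459 ((439.5332336425781, 61.97304153442383), (29.598941802978516, 73.76246643066406), 8.373355865478516)
s2 0.0028834446305373938 87 [ 0.4332 -0.0495  0.0849] 0.02092755778369213 ((438.87811279296875, -25.005264282226562), (109.0672607421875, 32.71258544921875), 72.37438201904297)
s3 0.0033223194544060217 148 [ 0.4206 -0.3406  0.049 ] 0.021020410493615936 ((425.8014831542969, -172.66246032714844), (401.0619201660156, 45.78645706176758), 88.11995697021484)
can 0.002762915458493186 113 [ 0.4384 -0.1472  0.0707] 0.0487972020030245 ((441.1314392089844, -67.73932647705078), (190.28103637695312, 22.38461685180664), 88.22749328613281)
524 0.06205518243127334 ((440.7686462402344, 257.0699157714844), (193.95346069335938, 23.987598419189453), 86.046875)
613 0.046099412176096886 ((440.9626159667969, 258.26806640625), (211.0090789794922, 33.25126266479492), 85.92584991455078)
1635 0.014690314646618064 ((589.8748779296875, 0.0992584228515625), (362.31842041015625, 156.6981658935547), 89.12759399414062)
1503 0.033765730224660374 ((594.45166015625, -0.96405029296875), (313.4495849609375, 89.19660186767578), 89.75215148925781)
```

View pics/c1.png

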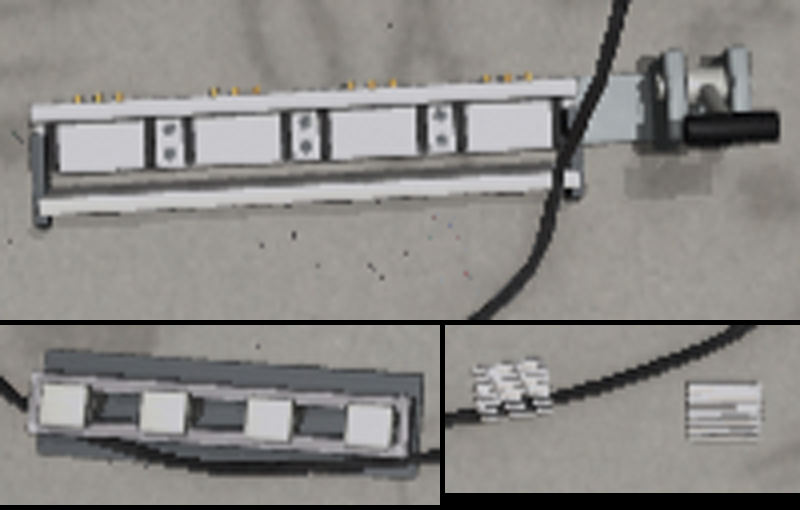

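```bash
cat >> h.py <<'E'
def ortho(n,im,cx,cy,yaw,z,hx,hy,s=0.0005):
    """gray samples on plane z in frame (cx,cy,yaw): rows local x, cols local y"""
    x=np.arange(-hx,hx+s/2,s); y=np.arange(-hy,hy+s/2,s); X,Y=np.meshgrid(x,y,indexing="ij")
    c,sn=np.cos(yaw),np.sin(yaw)
    W=np.stack([cx+c*X-sn*Y,cy+sn*X+c*Y,np.full_like(X,z)],-1)
    uv=proj(n,W.reshape(-1,3)).astype(np.float32).reshape(*X.shape,2)
    return x,y,cv2.remap(im,uv[...,0],uv[...,1],cv2.INTER_CUBIC)
E
python3 - <<'E'
from h import *
im=cv2.cvtColor(cv2.imread("pics/top0.png"),cv2.COLOR_BGR2GRAY).astype(np.float32)
d=np.load("top0.npy"); P=cloud("top",d)
print("cam",unproj("top",[[320,240]],0))
best=max((np.sum(np.diff(ortho("top",im,.59,0.01,a,.034,.05,.13)[2].mean(1))**2),a) for a in np.radians(np.arange(-6,6,.1)))
yaw=best[1]; print("jig yaw deg",np.degrees(yaw))
for z in (.037,.032):
    x,y,g=ortho("top",im,.59,0.01,yaw,z,.06,.12); p=g.mean(1); gr=np.gradient(p,.5)
    idx=[i for i in range(2,len(p)-2) if abs(gr[i])==max(abs(gr[i-2:i+3])) and abs(gr[i])>4]
    print(z,[(round(x[i]*1000,1),round(gr[i],1)) for i in idx])
x,y,g=ortho("top",im,.59,0.01,yaw,.014,.06,.2)
i0=np.abs(x-0.012).argmin(); p=g[i0-8:i0+8].mean(0); gr=np.gradient(p,.5)
idx=[i for i in range(2,len(p)-2) if abs(gr[i])==max(abs(gr[i-2:i+3])) and abs(gr[i])>8]
print([(round(y[i]*1000,1),round(gr[i],1)) for i in idx])
# depth height vs local x
c,s=np.cos(yaw),np.sin(yaw)
q=P[200:270,240:400].reshape(-1,3); D=q[:,:2]-[.59,.01]; lx=D@[c,s]; ly=D@[-s,c]
for lo,hi,zl in ((-.1,.13,(.026,.04)),):
  m=(ly>lo)&(ly<hi)
  for b in np.arange(-.04,.06,.004):
    k=m&(lx>=b)&(lx<b+.004); zz=q[k,2]*1000
    if k.sum()>5: print(round(b*1000),k.sum(),np.percentile(zz,[10,25,50,75,90]).round(1))
cv2.imwrite("pics/ojig.png",cv2.resize(ortho("top",im,.59,0.01,yaw,.014,.06,.2)[2][::-1,::-1],None,fx=1,fy=1))
q=P[278:325,270:500].reshape(-1,3); m=(q[:,2]>.016)&(q[:,2]<.026)
lab=np.zeros((480,640),np.uint8); lab[278:325,270:500]=m.reshape(47,-1)*255
n,L,st,ce=cv2.connectedComponentsWithStats(lab)
for i in range(1,n):
    if st[i,4]>40:
        k=P[L==i]; r=cv2.minAreaRect((k[:,:2]*1000).astype(np.float32)); print(st[i],k.mean(0).round(4),r)
E
```

```text
cam [[0.57885838 0.00080296 0.        ]]
jig yaw deg 2.8999999999999684
0.037 [(np.float64(-33.5), np.float32(-5.7)), (np.float64(-29.0), np.float32(-9.3)), (np.float64(-26.0), np.float32(30.4)), (np.float64(-17.0), np.float32(-34.8)), (np.float64(-10.5), np.float32(20.9)), (np.float64(-5.5), np.float32(-22.7)), (np.float64(-2.5), np.float32(30.4)), (np.float64(24.0), np.float32(-33.1)), (np.float64(27.0), np.float32(39.1)), (np.float64(35.5), np.float32(-24.4))]
0.032 [(np.float64(-33.5), np.float32(-5.7)), (np.float64(-28.5), np.float32(-9.5)), (np.float64(-25.5), np.float32(30.5)), (np.float64(-16.5), np.float32(-34.8)), (np.float64(-10.0), np.float32(20.8)), (np.float64(-5.0), np.float32(-22.5)), (np.float64(-2.0), np.float32(30.3)), (np.float64(24.5), np.float32(-33.1)), (np.float64(27.5), np.float32(38.9)), (np.float64(36.5), np.float32(-24.7))]
[(np.float64(-174.5), np.float32(-50.3)), (np.float64(-165.5), np.float32(20.7)), (np.float64(-162.5), np.float32(-29.7)), (np.float64(-158.0), np.float32(16.1)), (np.float64(-153.5), np.float32(68.0)), (np.float64(-104.5), np.float32(-
[... 1480 characters left out ...]
11.2 13.  15.  17.4 20.6]
12 176 [11.3 12.9 14.7 17.  19.4]
16 172 [10.7 12.7 14.8 18.  19.6]
20 174 [10.4 13.  15.2 17.1 20.3]
24 257 [11.3 14.3 19.2 28.8 33.8]
28 183 [28.1 30.1 31.7 34.3 36.1]
32 170 [28.7 30.6 32.2 34.  35. ]
36 75 [13.1 15.3 25.9 28.8 32.2]
40 120 [-1.1  0.9  3.7  6.1 12.1]
44 172 [-1.2  0.3  2.4  4.8  6.8]
48 164 [-1.1  0.3  2.7  4.7  6.7]
52 173 [-1.6  0.3  2.3  4.8  6.2]
56 157 [-0.4  1.1  3.1  4.7  6.3]
[463 299  23  21 127] [ 0.4201 -0.3487  0.0211] ((420.266357421875, -348.2659606933594), (31.49349021911621, 41.704471588134766), 33.464210510253906)[ WARN:0@3.731] global loadsave.cpp:1063 imwrite_ Unsupported depth image for selected encoder is fallbacked to CV_8U.
```

```bash
cat >> h.py <<'E'
def sinks(im,d,rois):
    P=cloud("top",d); out=[]
    for (x,y,w,h) in rois:
        m=np.zeros((480,640),np.uint8); m[y:y+h,x:x+w]=((P[y:y+h,x:x+w,2]>.0125)&(P[y:y+h,x:x+w,2]<.03))
        m=cv2.morphologyEx(cv2.morphologyEx(m,cv2.MORPH_CLOSE,np.ones((3,3))),cv2.MORPH_OPEN,np.ones((3,3)))
        n,L,st,_=cv2.connectedComponentsWithStats(m)
        for i in range(1,n):
            if st[i,4]<50: continue
            v,u=np.nonzero(L==i); k=unproj("top",np.c_[u,v],.022)
            out.append((st[i].tolist(),k.mean(0).round(4),cv2.minAreaRect((k[:,:2]*1000).astype(np.float32))))
    return out
E
python3 - <<'E'
from h import *
im=cv2.imread("pics/top0.png"); d=np.load("top0.npy")
for s in sinks(im,d,[(240,275,270,60)]): print(s)
P=cloud("top",d); print((P[292:310,278:306,2]*1000).round()[::2,::2])
# rack
Pm=((P[...,2]>.055)&(P[...,2]<.072)).astype(np.uint8); n,L,st,_=cv2.connectedComponentsWithStats(Pm)
for i in range(1,n):
    if 60<st[i,4]<400 and st[i,0]<270 and st[i,1]>270:
        v,u=np.nonzero(L==i); k=unproj("top",np.c_[u,v],.062); print(st[i],k.mean(0).round(4),cv2.minAreaRect((k[:,:2]*1000).astype(np.float32)))
a=cv2.resize(im[280:325,270:320],None,fx=8,fy=8,interpolation=cv2.INTER_CUBIC); b=cv2.resize(im[285:330,450:500],None,fx=8,fy=8,interpolation=cv2.INTER_CUBIC)
cv2.imwrite("pics/c2.png",np.hstack([a,b]))
E
```

```text
([279, 294, 26, 16, 197], array([0.4346, 0.0657, 0.022 ]), ((438.5755615234375, 67.09903717041016), (29.282926559448242, 57.984153747558594), 8.022663116455078))
([336, 300, 18, 9, 142], array([ 0.4328, -0.0528,  0.022 ]), ((431.70843505859375, -54.070106506347656), (38.53050994873047, 18.00318717956543), 89.93667602539062))
([463, 300, 22, 20, 254], array([ 0.4197, -0.3472,  0.022 ]), ((419.98846435546875, -347.21453857421875), (31.28340721130371, 43.63203048706055), 31.770273208618164))
[[ 6.000e+00  1.000e+00  2.000e+00  3.000e+00 -2.000e+00  3.000e+00
   0.000e+00  1.000e+00  2.000e+00  0.000e+00 -2.000e+00  1.000e+00
   3.000e+00  5.000e+00]
 [ 2.000e+00  1.000e+00 -2.000e+00 -1.000e+00  5.000e+00  3.000e+00
   0.000e+00  4.000e+00  2.200e+01  2.500e+01  6.000e+00  1.000e+00
   6.000e+00  2.000e+00]
 [ 5.000e+00 -1.000e+00  2.400e+01  3.000e+00  1.000e+01  3.000e+00
   9.000e+00  8.000e+00  2.700e+01  2.000e+01  3.000e+00  6.000e+00
   2.000e+00  0.000e+00]
 [ 2.000e+00  8.000e+00  2.300e+01  3.000e+00  1.000e+01  8.000e+00
   1.000e+01  7.000e+00  1.000e+00  2.900e+01  2.400e+0
[... 733 characters left out ...]
0e+01  2.200e+01
  -0.000e+00  1.000e+00 -1.000e+00  0.000e+00 -0.000e+00  7.000e+00
  -0.000e+00 -3.000e+00]]
[160 292  13  12 132] [0.4464 0.3396 0.062 ] ((447.0118103027344, 339.0179138183594), (26.319150924682617, 23.959129333496094), 89.93170166015625)
[185 294  13  12 133] [0.4429 0.2852 0.062 ] ((442.59844970703125, 284.47064208984375), (26.28520393371582, 23.96706199645996), 89.92857360839844)
[211 296  13  11 130] [0.4392 0.2282 0.062 ] ((439.2630920410156, 227.63565063476562), (26.289737701416016, 21.798437118530273), 89.94316864013672)
[236 298  13  11 130] [0.4349 0.1732 0.062 ] ((434.8431091308594, 172.98220825195312), (26.232500076293945, 21.802461624145508), 89.92395782470703)
```

View pics/c2.png

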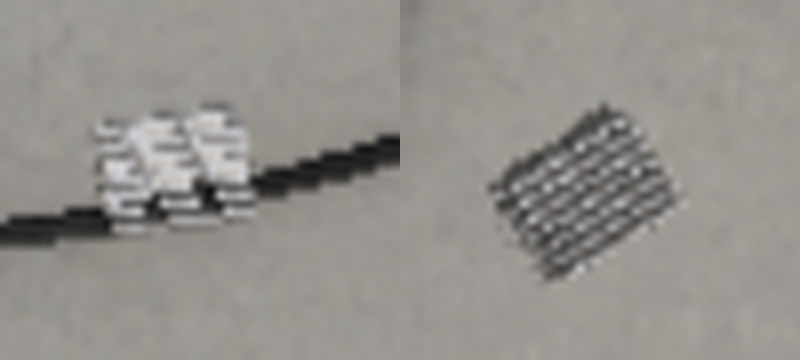

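```bash
cat >> h.py <<'E'
JIG=np.array([.5877,-.0018]); JY=np.radians(2.9)
def jig(x,y): # mm in jig frame -> world xy
    c,s=np.cos(JY),np.sin(JY); return JIG+np.array([c*x-s*y,s*x+c*y])/1000
def go(*targets):
    """targets (x,y,z,theta_deg of tool x): rows relative to the present pose"""
    o=manip.get_obs(); R=Ro.from_rotvec(o["tcp_rot"]); p=o["ee_pos"]
    xa=R.as_matrix()[:,0]; th0=np.degrees(np.arctan2(xa[1],xa[0]))
    print("now",p.round(4),"th",round(th0,1),"q",o["q"].round(2),"F",o["wrist_force"].round(1),"grip mm",round(o["grip_width"]*85.4,1),"t",round(o["time"],1))
    for x,y,z,th in targets:
        th=th0+(th-th0+90)%180-90; a=np.radians(th)
        T=np.array([[np.cos(a),np.sin(a),0],[np.sin(a),-np.cos(a),0],[0,0,-1]]).T
        r=np.degrees((R.inv()*Ro.from_matrix(T)).as_rotvec()); t=R.inv().apply(np.array([x,y,z])-p)*1000
        print(dict(rx=r[0].round(1),ry=r[1].round(1),rz=r[2].round(1),tx=t[0].round(1),ty=t[1].round(1),tz=t[2].round(1)),"rows",max(np.ceil(np.linalg.norm(t)/41.7),np.ceil(np.linalg.norm(r)/7.16)))
E
python3 - <<'E'
from h import *
c=unproj("top",[[291.5,300.5],[344.4,306.2],[472.3,308.6]],.022); print(c)
go((c[0,0],c[0,1],.12,98.5),(c[0,0],c[0,1],.029,98.5))
E
```

```text
[[ 0.43971782  0.06573186  0.022     ]
 [ 0.42675395 -0.05380785  0.022     ]
 [ 0.42096513 -0.34413434  0.022     ]]
now [0.2466 0.5188 0.2495] th 64.6 q [1.02 0.38 0.08 1.27 0.   1.46] F [-0.4  0.6 -0.1] grip mm 85.4 t 0.1
{'rx': np.float64(-0.0), 'ry': np.float64(0.1), 'rz': np.float64(-33.9), 'tx': np.float64(-326.1), 'ty': np.float64(369.0), 'tz': np.float64(130.0)} rows 13.0
{'rx': np.float64(-0.0), 'ry': np.float64(0.1), 'rz': np.float64(-33.9), 'tx': np.float64(-325.9), 'ty': np.float64(369.0), 'tz': np.float64(221.0)} rows 13.0
```

```bash
python3 -m crank '[{"tx":-326,"ty":369,"tz":60,"rz":-33.9,"claw":75},{"tx":-326,"ty":369,"tz":60,"rz":-33.9,"claw":75},{"tx":-326,"ty":369,"tz":60,"rz":-33.9,"claw":75},{"tx":-326,"ty":369,"tz":60,"rz":-33.9,"claw":75},{"tx":-326,"ty":369,"tz":60,"rz":-33.9,"claw":75},{"tx":-326,"ty":369,"tz":60,"rz":-33.9,"claw":75},{"tx":-326,"ty":369,"tz":60,"rz":-33.9,"claw":75},{"tx":-326,"ty":369,"tz":60,"rz":-33.9,"claw":75},{"tx":-326,"ty":369,"tz":60,"rz":-33.9,"claw":75},{"tx":-326,"ty":369,"tz":60,"rz":-33.9,"claw":75},{"tx":-326,"ty":369,"tz":60,"rz":-33.9,"claw":75},{"tx":-326,"ty":369,"tz":60,"rz":-33.9,"claw":75},{"tx":-326,"ty":369,"tz":60,"rz":-33.9,"claw":75},{"tx":-326,"ty":369,"tz":170,"rz":-33.9,"claw":70},{"tx":-326,"ty":369,"tz":170,"rz":-33.9,"claw":70},{"tx":-326,"ty":369,"tz":170,"rz":-33.9,"claw":70},{"tx":-326,"ty":369,"tz":170,"rz":-33.9,"claw":70},{"tx":-326,"ty":369,"tz":170,"rz":-33.9,"claw":70}]'
python3 - <<'E'
from h import *
im,d=manip.read_camera("top"); go((.4397,.0657,.030,98.5))
a=crop(im,240,255,130,90,6,"pics/c3.png")
ims,ds=manip.read_camera("side"); p=proj("side",[.44,.066,.02])[0].astype(int); print(p)
crop(ims,p[0]-65,p[1]-60,130,90,6,"pics/c4.png")
o=manip.get_obs(); R=Ro.from_rotvec(o["tcp_rot"])
print(proj("top",o["ee_pos"]+R.apply([0,0,.019]))-[240,255],proj("side",o["ee_pos"]+R.apply([0,0,.019]))-p+[65,60])
E
```

```text
now [0.2467 0.5189 0.2496] th 64.6 q [ 1.02  0.38  0.08  1.27 -0.    1.46] F [ 0.6 -0.3 -0.2] grip mm 85.4 t 0.1
{'rx': np.float64(-0.0), 'ry': np.float64(0.1), 'rz': np.float64(-33.9), 'tx': np.float64(-326.1), 'ty': np.float64(369.0), 'tz': np.float64(220.0)} rows 13.0
[286 258]
[[-193.05742892  150.11486333]] [[-30.53526865 -48.11568599]]invalid input
```

View pics/c4.png

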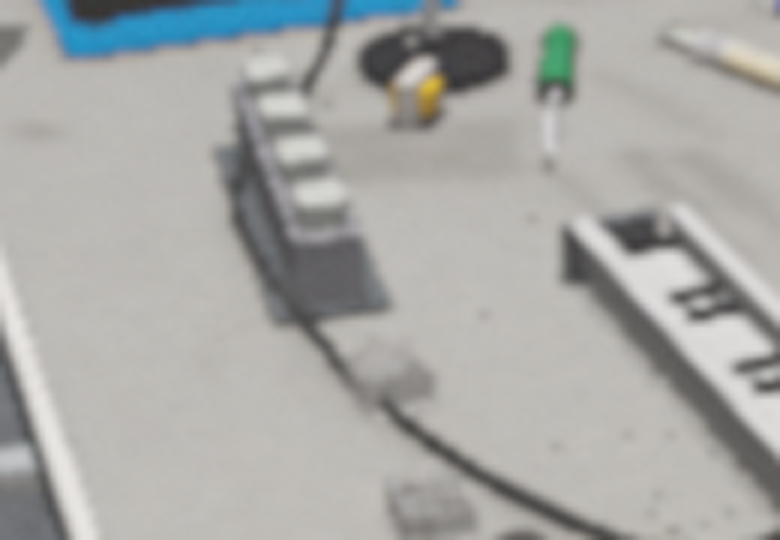

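The move was refused, most likely because a row needs all its keys. The side crop shows sink1 lying flat at (390,370), with the cable passing at its corner.

```bash
python3 -m crank '[{"rx":0,"ry":0,"rz":-33.9,"tx":-326,"ty":369,"tz":60,"claw":75},{"rx":0,"ry":0,"rz":-33.9,"tx":-326,"ty":369,"tz":60,"claw":75},{"rx":0,"ry":0,"rz":-33.9,"tx":-326,"ty":369,"tz":60,"claw":75},{"rx":0,"ry":0,"rz":-33.9,"tx":-326,"ty":369,"tz":60,"claw":75},{"rx":0,"ry":0,"rz":-33.9,"tx":-326,"ty":369,"tz":60,"claw":75},{"rx":0,"ry":0,"rz":-33.9,"tx":-326,"ty":369,"tz":60,"claw":75},{"rx":0,"ry":0,"rz":-33.9,"tx":-326,"ty":369,"tz":60,"claw":75},{"rx":0,"ry":0,"rz":-33.9,"tx":-326,"ty":369,"tz":60,"claw":75},{"rx":0,"ry":0,"rz":-33.9,"tx":-326,"ty":369,"tz":60,"claw":75},{"rx":0,"ry":0,"rz":-33.9,"tx":-326,"ty":369,"tz":60,"claw":75},{"rx":0,"ry":0,"rz":-33.9,"tx":-326,"ty":369,"tz":60,"claw":75},{"rx":0,"ry":0,"rz":-33.9,"tx":-326,"ty":369,"tz":60,"claw":75},{"rx":0,"ry":0,"rz":-33.9,"tx":-326,"ty":369,"tz":60,"claw":75},{"rx":0,"ry":0,"rz":-33.9,"tx":-326,"ty":369,"tz":175,"claw":70},{"rx":0,"ry":0,"rz":-33.9,"tx":-326,"ty":369,"tz":175,"claw":70},{"rx":0,"ry":0,"rz":-33.9,"tx":-326,"ty":369,"tz":175,"claw":70},{"rx":0,"ry":0,"rz":-33.9,"tx":-326,"ty":369,"tz":175,"claw":70},{"rx":0,"ry":0,"rz":-33.9,"tx":-326,"ty":369,"tz":175,"claw":70}]'
python3 - <<'E'
from h import *
go((.4397,.0657,.030,98.5))
ims,ds=manip.read_camera("side"); p=proj("side",[.44,.066,.04])[0].astype(int)
crop(ims,p[0]-65,p[1]-50,130,90,6,"pics/c5.png")
im,d=manip.read_camera("top"); crop(im,240,255,130,90,6,"pics/c6.png")
o=manip.get_obs(); R=Ro.from_rotvec(o["tcp_rot"])
print(proj("side",o["ee_pos"]+R.apply([[0,0,.019],[.035,0,.019],[-.035,0,.019]]))-p+[65,50])
E
```

```text
time: 1.7
ee_pos: [0.438, 0.0668, 0.0743]
tcp_rot: [-2.048, -2.377, 0.005]
wrist_force: [0.6, -0.2, 0.5]
grip_width: 0.821
now [0.438  0.0668 0.0743] th 98.5 q [ 0.01  0.26 -0.57  0.74  0.   -0.14] F [ 0.6 -0.2  0.5] grip mm 70.1 t 1.7
{'rx': np.float64(-0.3), 'ry': np.float64(-0.1), 'rz': np.float64(-0.0), 'tx': np.float64(-1.3), 'ty': np.float64(1.8), 'tz': np.float64(44.3)} rows 2.0
[[65.93445212 44.95092771]
 [61.00500068 40.01597236]
 [71.0748249  50.0970399 ]]
```

View pics/c5.png

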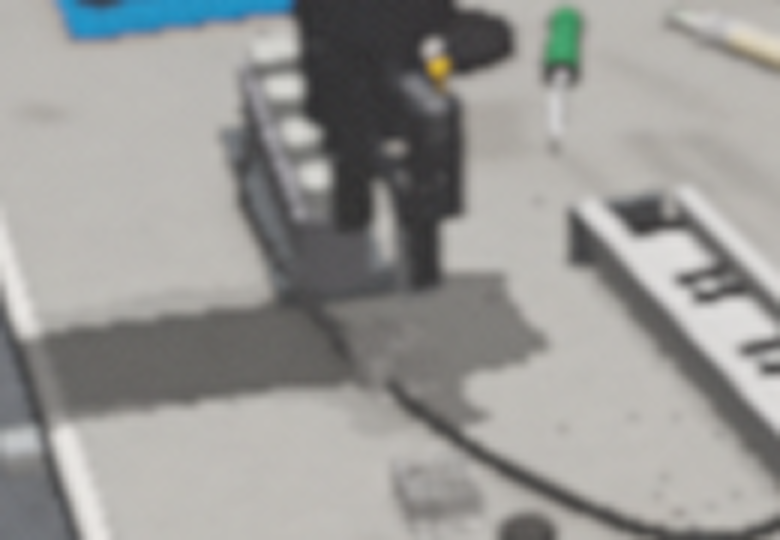

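The fingertips straddle sink1 and sit about 8 mm further back than the shut length suggests. I'll correct and grasp.

```bash
python3 -m crank '[{"rx":-0.3,"ry":0,"rz":0,"tx":-1.3,"ty":1.8,"tz":25,"claw":70},{"rx":-0.3,"ry":0,"rz":0,"tx":-1.3,"ty":1.8,"tz":48,"claw":70},{"rx":-0.3,"ry":0,"rz":0,"tx":-1.3,"ty":1.8,"tz":48,"claw":70},{"rx":-0.3,"ry":0,"rz":0,"tx":-1.3,"ty":1.8,"tz":48,"claw":30},{"rx":-0.3,"ry":0,"rz":0,"tx":-1.3,"ty":1.8,"tz":48,"claw":30},{"rx":-0.3,"ry":0,"rz":0,"tx":-1.3,"ty":1.8,"tz":48,"claw":30},{"rx":-0.3,"ry":0,"rz":0,"tx":-1.3,"ty":1.8,"tz":48,"claw":30},{"rx":-0.3,"ry":0,"rz":0,"tx":-1.3,"ty":1.8,"tz":48,"claw":30},{"rx":-0.3,"ry":0,"rz":0,"tx":-1.3,"ty":1.8,"tz":48,"claw":30},{"rx":-0.3,"ry":0,"rz":0,"tx":-1.3,"ty":1.8,"tz":48,"claw":30}]'
python3 - <<'E'
from h import *
b=jig(12,117); go((*manip.get_obs()["ee_pos"][:2],.12,98.5),(*b,.12,92.9),(*b,.05,92.9))
E
```

```text
time: 2.63
ee_pos: [0.4441, 0.0656, 0.0298]
tcp_rot: [2.047, 2.375, 0.011]
wrist_force: [-1.6, 0.4, 6.8]
grip_width: 0.467
now [0.4441 0.0656 0.0298] th 98.5 q [ 0.    0.33 -0.63  0.6   0.   -0.14] F [-1.6  0.4  6.8] grip mm 39.9 t 2.6
{'rx': np.float64(0.5), 'ry': np.float64(0.0), 'rz': np.float64(-0.0), 'tx': np.float64(-0.0), 'ty': np.float64(0.8), 'tz': np.float64(-90.2)} rows 3.0
{'rx': np.float64(0.5), 'ry': np.float64(-0.0), 'rz': np.float64(5.6), 'tx': np.float64(27.4), 'ty': np.float64(156.3), 'tz': np.float64(-88.7)} rows 5.0
{'rx': np.float64(0.5), 'ry': np.float64(-0.0), 'rz': np.float64(5.6), 'tx': np.float64(27.4), 'ty': np.float64(155.6), 'tz': np.float64(-18.8)} rows 4.0
```

```bash
python3 - <<'E'
from h import *
ims,ds=manip.read_camera("side"); p=proj("side",[.44,.066,.02])[0].astype(int)
a=cv2.resize(ims[p[1]-32:p[1]+33,p[0]-32:p[0]+33,::-1],None,fx=6,fy=6,interpolation=cv2.INTER_CUBIC)
im,d=manip.read_camera("top"); b=cv2.resize(im[268:333,260:325,::-1],None,fx=6,fy=6,interpolation=cv2.INTER_CUBIC)
cv2.imwrite("pics/c7.png",np.hstack([a,b])); print(manip.get_obs()["wrist_force"],manip.get_obs()["ee_pos"])
E
```

```text
[-1.79599404 -0.60799011  7.21790268] [0.44411444 0.06564578 0.02981757]
```

View pics/c7.png

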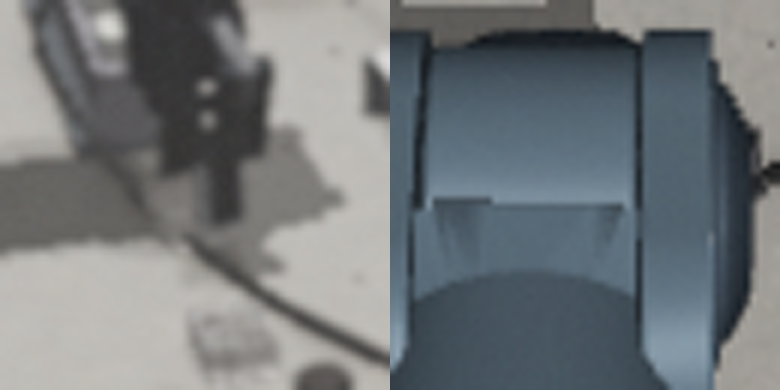

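Grip width is 40 mm with 7 N of upward force. The finger looks to be on the cable side, with the near part of the sink still visible. I'll lift and check.

```bash
python3 -m crank '[{"rx":0,"ry":0,"rz":0,"tx":0,"ty":0,"tz":-30,"claw":30},{"rx":0,"ry":0,"rz":0,"tx":0,"ty":0,"tz":-60,"claw":30},{"rx":0,"ry":0,"rz":0,"tx":0,"ty":0,"tz":-90,"claw":30},{"rx":0,"ry":0,"rz":0,"tx":0,"ty":0,"tz":-90,"claw":30}]'
python3 - <<'E'
from h import *
o=manip.get_obs(); pt=o["ee_pos"]+[0,0,-.02]
ims,ds=manip.read_camera("side"); p=proj("side",pt)[0].astype(int)
a=cv2.resize(ims[p[1]-32:p[1]+33,p[0]-32:p[0]+33,::-1],None,fx=9,fy=9,interpolation=cv2.INTER_CUBIC)
cv2.imwrite("pics/c8.png",a)
b=jig(12,117); go((*b,.12,92.9),(*b,.05,92.9))
E
```

```text
time: 3.07
ee_pos: [0.4466, 0.0655, 0.1244]
tcp_rot: [2.043, 2.37, 0.019]
wrist_force: [1.0, -0.9, -0.6]
grip_width: 0.467
now [0.4457 0.0655 0.122 ] th 98.5 q [ 0.    0.2  -0.51  0.84  0.   -0.14] F [ 0.8  0.1 -1.3] grip mm 39.9 t 3.1
{'rx': np.float64(0.9), 'ry': np.float64(0.0), 'rz': np.float64(5.6), 'tx': np.float64(27.8), 'ty': np.float64(153.8), 'tz': np.float64(4.3)} rows 4.0
{'rx': np.float64(0.9), 'ry': np.float64(0.0), 'rz': np.float64(5.6), 'tx': np.float64(27.9), 'ty': np.float64(152.7), 'tz': np.float64(74.3)} rows 5.0
```

View pics/c8.png

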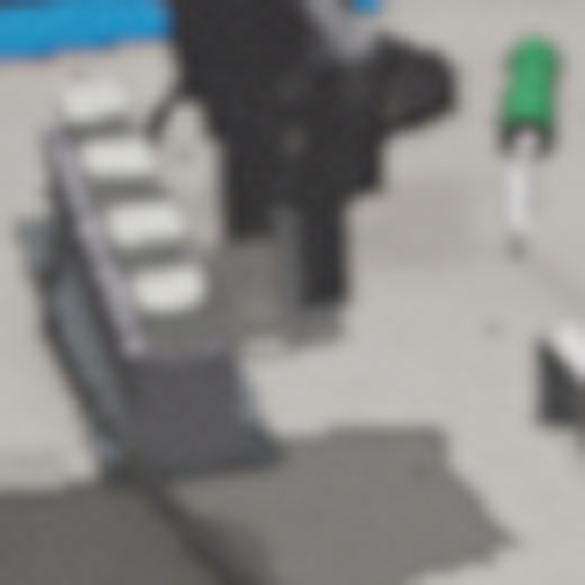

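Held firmly, with the sink flush with the finger's +x edge. The TCP sits about +4.4 mm off the sink centre. Moving over bay 1.

```bash
python3 -m crank '[{"rx":0.5,"ry":0,"rz":5.6,"tx":28,"ty":156,"tz":10,"claw":30},{"rx":0.5,"ry":0,"rz":5.6,"tx":28,"ty":156,"tz":10,"claw":30},{"rx":0.5,"ry":0,"rz":5.6,"tx":28,"ty":156,"tz":10,"claw":30},{"rx":0.5,"ry":0,"rz":5.6,"tx":28,"ty":156,"tz":10,"claw":30},{"rx":0.5,"ry":0,"rz":5.6,"tx":28,"ty":156,"tz":10,"claw":30},{"rx":0.5,"ry":0,"rz":5.6,"tx":28,"ty":156,"tz":50,"claw":30},{"rx":0.5,"ry":0,"rz":5.6,"tx":28,"ty":156,"tz":50,"claw":30},{"rx":0.5,"ry":0,"rz":5.6,"tx":28,"ty":156,"tz":50,"claw":30},{"rx":0.5,"ry":0,"rz":5.6,"tx":28,"ty":156,"tz":50,"claw":30}]'
python3 - <<'E'
from h import *
b=jig(14,117); c=jig(22,117);go((*b,.054,92.9),(*b,.043,92.9),(*c,.043,92.9))
E
```

```text
time: 3.87
ee_pos: [0.5912, 0.116, 0.0686]
tcp_rot: [-2.163, -2.274, 0.005]
wrist_force: [0.5, 0.9, -0.9]
grip_width: 0.47
now [0.5912 0.116  0.0686] th 92.9 q [ 0.09  0.55 -0.14  0.89  0.    0.04] F [ 0.5  0.9 -0.9] grip mm 40.1 t 3.9
{'rx': np.float64(-0.3), 'ry': np.float64(-0.0), 'rz': np.float64(-0.0), 'tx': np.float64(-0.4), 'ty': np.float64(4.6), 'tz': np.float64(14.6)} rows 1.0
{'rx': np.float64(-0.3), 'ry': np.float64(-0.0), 'rz': np.float64(-0.0), 'tx': np.float64(-0.4), 'ty': np.float64(4.7), 'tz': np.float64(25.6)} rows 1.0
{'rx': np.float64(-0.3), 'ry': np.float64(-0.0), 'rz': np.float64(-0.0), 'tx': np.float64(-0.4), 'ty': np.float64(12.7), 'tz': np.float64(25.5)} rows 1.0
```

```bash
python3 -m crank '[{"rx":-0.3,"ry":0,"rz":0,"tx":-0.4,"ty":4.7,"tz":10,"claw":30},{"rx":-0.3,"ry":0,"rz":0,"tx":-0.4,"ty":4.7,"tz":20,"claw":30},{"rx":-0.3,"ry":0,"rz":0,"tx":-0.4,"ty":4.7,"tz":24,"claw":30},{"rx":-0.3,"ry":0,"rz":0,"tx":-0.4,"ty":4.7,"tz":26,"claw":30},{"rx":-0.3,"ry":0,"rz":0,"tx":-0.4,"ty":4.7,"tz":26,"claw":30}]'
python3 - <<'E'
from h import *
b=jig(14,117); c=jig(22,117);go((*b,.043,92.9),(*c,.043,92.9))
E
```

```text
time: 4.28
ee_pos: [0.5974, 0.1159, 0.0446]
tcp_rot: [2.163, 2.275, 0.005]
wrist_force: [-4.4, -1.5, 14.7]
grip_width: 0.465
now [0.5974 0.1159 0.0446] th 92.9 q [ 0.09  0.57 -0.16  0.83  0.    0.04] F [-4.4 -1.5 14.7] grip mm 39.7 t 4.3
{'rx': np.float64(0.2), 'ry': np.float64(-0.0), 'rz': np.float64(-0.0), 'tx': np.float64(-0.1), 'ty': np.float64(-1.7), 'tz': np.float64(1.6)} rows 1.0
{'rx': np.float64(0.2), 'ry': np.float64(-0.0), 'rz': np.float64(-0.0), 'tx': np.float64(-0.1), 'ty': np.float64(6.3), 'tz': np.float64(1.6)} rows 1.0
```

```bash
python3 -m crank '[{"rx":0,"ry":0,"rz":0,"tx":0,"ty":0,"tz":-2,"claw":30},{"rx":0,"ry":0,"rz":0,"tx":0,"ty":2,"tz":-2,"claw":30},{"rx":0,"ry":0,"rz":0,"tx":0,"ty":4,"tz":-2,"claw":30},{"rx":0,"ry":0,"rz":0,"tx":0,"ty":5,"tz":-2,"claw":30},{"rx":0,"ry":0,"rz":0,"tx":0,"ty":5,"tz":-2,"claw":30}]'
python3 - <<'E'
from h import *
b=jig(19,117); go((*b,.0446,92.9)); print((manip.get_obs()["ee_pos"][:2]-jig(0,0)))
E
```

```text
time: 4.7
ee_pos: [0.5988, 0.1161, 0.0446]
tcp_rot: [-2.162, -2.275, 0.004]
wrist_force: [-9.6, -1.2, 14.5]
grip_width: 0.464
now [0.5988 0.1161 0.0446] th 92.9 q [ 0.09  0.58 -0.15  0.85  0.    0.04] F [-9.6 -1.2 14.5] grip mm 39.6 t 4.7
{'rx': np.float64(-0.2), 'ry': np.float64(-0.0), 'rz': np.float64(0.0), 'tx': np.float64(-0.2), 'ty': np.float64(2.0), 'tz': np.float64(-0.0)} rows 1.0
[0.01109394 0.11789114]
```

```bash
python3 -m crank '[{"rx":0,"ry":0,"rz":0,"tx":0,"ty":0,"tz":-3,"claw":30},{"rx":0,"ry":0,"rz":0,"tx":0,"ty":0,"tz":-4,"claw":30},{"rx":0,"ry":0,"rz":0,"tx":0,"ty":3,"tz":-4,"claw":30},{"rx":0,"ry":0,"rz":0,"tx":0,"ty":5,"tz":-4,"claw":30},{"rx":0,"ry":0,"rz":0,"tx":0,"ty":5,"tz":-4,"claw":30}]'
python3 - <<'E'
from h import *
b=jig(19,117); go((*b,.0446,92.9))
E
```

```text
time: 5.12
ee_pos: [0.6013, 0.1162, 0.0474]
tcp_rot: [-2.16, -2.273, 0.01]
wrist_force: [-14.3, -0.7, 13.6]
grip_width: 0.466
now [0.6013 0.1162 0.0474] th 92.9 q [ 0.09  0.59 -0.13  0.86  0.    0.04] F [-14.3  -0.7  13.6] grip mm 39.8 t 5.1
{'rx': np.float64(-0.5), 'ry': np.float64(0.0), 'rz': np.float64(0.0), 'tx': np.float64(-0.2), 'ty': np.float64(-0.5), 'tz': np.float64(2.8)} rows 1.0
```

```bash
python3 - <<'E'
from h import *
o=manip.get_obs(); pt=o["ee_pos"]+[0,0,-.02]
ims,ds=manip.read_camera("side"); p=proj("side",pt)[0].astype(int)
a=cv2.resize(ims[p[1]-30:p[1]+30,p[0]-32:p[0]+33,::-1],None,fx=9,fy=9,interpolation=cv2.INTER_CUBIC)
cv2.imwrite("pics/c9.png",a); print(manip.get_obs()["wrist_force"])
E
```

```text
[-13.93871408   0.12921256  13.61694367]
```

View pics/c9.png

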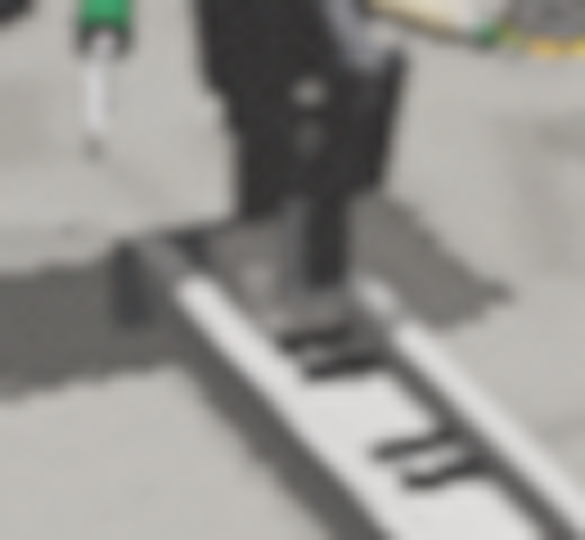

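```bash
python3 -m crank '[{"rx":0,"ry":0,"rz":0,"tx":0,"ty":-2,"tz":0,"claw":30},{"rx":0,"ry":0,"rz":0,"tx":0,"ty":-4,"tz":0,"claw":30},{"rx":0,"ry":0,"rz":0,"tx":0,"ty":-4,"tz":0,"claw":30}]'
python3 - <<'E'
from h import *
b=jig(19,117); go((*b,.0446,92.9))
E
python3 -m crank '[{"rx":0,"ry":0,"rz":0,"tx":0,"ty":0,"tz":2,"claw":30},{"rx":0,"ry":0,"rz":0,"tx":0,"ty":0,"tz":2,"claw":30}]'
```

```text
time: 5.42
ee_pos: [0.6011, 0.1162, 0.0476]
tcp_rot: [-2.164, -2.276, 0.001]
wrist_force: [-6.4, -0.9, 5.2]
grip_width: 0.468
now [0.6011 0.1162 0.0476] th 92.9 q [ 0.09  0.58 -0.14  0.85  0.    0.04] F [-6.4 -0.9  5.2] grip mm 40.0 t 5.4
{'rx': np.float64(-0.1), 'ry': np.float64(-0.0), 'rz': np.float64(-0.0), 'tx': np.float64(-0.1), 'ty': np.float64(-0.3), 'tz': np.float64(3.0)} rows 1.0
time: 5.58
ee_pos: [0.601, 0.1162, 0.0469]
tcp_rot: [-2.164, -2.276, 0.001]
wrist_force: [-10.4, -0.4, 14.2]
grip_width: 0.466
```

```bash
python3 -m crank '[{"rx":0,"ry":0,"rz":0,"tx":0,"ty":-1,"tz":-1,"claw":48},{"rx":0,"ry":0,"rz":0,"tx":0,"ty":-1,"tz":-1,"claw":48},{"rx":0,"ry":0,"rz":0,"tx":0,"ty":-1,"tz":-1,"claw":48},{"rx":0,"ry":0,"rz":0,"tx":0,"ty":-1,"tz":-1,"claw":48},{"rx":0,"ry":0,"rz":0,"tx":0,"ty":-1,"tz":-40,"claw":48},{"rx":0,"ry":0,"rz":0,"tx":0,"ty":-1,"tz":-80,"claw":48},{"rx":0,"ry":0,"rz":0,"tx":60,"ty":-110,"tz":-100,"claw":70},{"rx":0,"ry":0,"rz":0,"tx":140,"ty":-180,"tz":-100,"claw":70},{"rx":0,"ry":0,"rz":0,"tx":140,"ty":-180,"tz":-100,"claw":70},{"rx":0,"ry":0,"rz":0,"tx":140,"ty":-180,"tz":-100,"claw":70},{"rx":0,"ry":0,"rz":0,"tx":140,"ty":-180,"tz":-100,"claw":70}]'
python3 - <<'E'
from h import *
im,d=manip.read_camera("top"); a=cv2.resize(im[205:265,245:325,::-1],None,fx=8,fy=8,interpolation=cv2.INTER_CUBIC)
ims,ds=manip.read_camera("side"); p=proj("side",[*jig(0,117),.02])[0].astype(int)
b=cv2.resize(ims[p[1]-20:p[1]+20,p[0]-25:p[0]+25,::-1],None,fx=8,fy=8,interpolation=cv2.INTER_CUBIC)
o=np.zeros((480+320,640,3),np.uint8);o=np.zeros((590,800,3),np.uint8)
a=cv2.resize(a,(400,300));o[:300,:400]=a; o[:320,400:]=b; 
P=cloud("top",d); q=P[205:265,245:325].reshape(-1,3); D=q[:,:2]-JIG; c,s=np.cos(JY),np.sin(JY); lx=D@[c,s];ly=D@[-s,c]
m=(ly>.1)&(ly<.135)
for x0 in np.arange(-.004,.040,.004):
    k=m&(lx>=x0)&(lx<x0+.004); print(round(x0*1000),k.sum(),np.percentile(q[k,2]*1000,[25,50,75,90]).round(1))
cv2.imwrite("pics/c10.png",o[:330])
E
```

```text
time: 6.5
ee_pos: [0.4318, 0.2358, 0.1447]
tcp_rot: [2.165, 2.274, 0.006]
wrist_force: [0.7, 0.9, -0.2]
grip_width: 0.817
-4 49 [ 1.9  5.8 30.2 36.8]
0 26 [17.7 22.4 29.1 34.4]
4 19 [18.7 22.  34.2 35.7]
8 29 [20.7 26.3 33.8 37.3]
12 27 [25.4 28.7 36.9 38.9]
16 33 [21.4 24.3 34.5 37. ]
20 32 [20.4 24.4 37.4 39.4]
24 24 [18.  25.3 34.4 37.4]
28 26 [31.4 33.2 34.3 35.4]
32 28 [30.9 32.8 34.7 35.1]
36 23 [29.1 31.8 33.4 36.7]
```

View pics/c10.png

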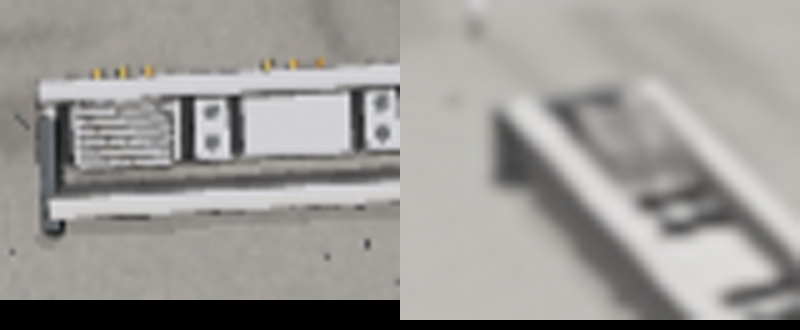

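Sink1 sits in bay 1, square and at the fence (left panel, 73–177 × 100–165), with its top at about 36 mm. Next is sink2. I'll re-measure it numerically first.

```bash
cat >> h.py <<'E'
def match(im,d,uv0,yaw0,z=.022,L=(.030,.042)):
    """refine sink pose: rectangle (textured bright/dark vs bench) by local-contrast mask"""
    g=cv2.cvtColor(im,cv2.COLOR_RGB2GRAY).astype(np.float32); bg=cv2.medianBlur(im[:,:,1],5).astype(np.float32)
    e=np.abs(cv2.Laplacian(g,cv2.CV_32F,ksize=3)); e=cv2.blur(e,(3,3))
    u,v=map(int,uv0); m=np.zeros_like(g,np.uint8); m[v-22:v+22,u-22:u+22]=e[v-22:v+22,u-22:u+22]>12
    n,Lb,st,_=cv2.connectedComponentsWithStats(m); i=1+np.argmax(st[1:,4]); vv,uu=np.nonzero(Lb==i)
    k=unproj("top",np.c_[uu,vv],z); return st[i].tolist(),cv2.minAreaRect((k[:,:2]*1000).astype(np.float32))
E
python3 - <<'E'
from h import *
im,d=manip.read_camera("top"); old=cv2.imread("pics/top0.png")[:,:,::-1]
for uv in ((344,306),(472,308)):
    u,v=uv; print("diff",np.abs(im[v-15:v+15,u-20:u+20].astype(int)-old[v-15:v+15,u-20:u+20]).mean(), match(im,d,uv,0))
go((.4268,-.0538,.13,90),(.4268,-.0538,.075,90))
E
```

```text
diff 6.570555555555556 ([322, 284, 44, 44, 963], ((428.4477233886719, -51.71446228027344), (97.09385681152344, 96.77362060546875), 89.9630126953125))
diff 6.427222222222222 ([458, 295, 32, 28, 558], ((419.0767822265625, -345.89019775390625), (57.268009185791016, 66.03351593017578), 30.20477867126465))
now [0.4307 0.2363 0.1446] th 93.1 q [ 0.37  0.27 -0.36  0.94 -0.    0.32] F [ 0.2 -0.6 -0.1] grip mm 70.0 t 6.7
{'rx': np.float64(0.2), 'ry': np.float64(-0.0), 'rz': np.float64(3.1), 'tx': np.float64(-289.5), 'ty': np.float64(-19.7), 'tz': np.float64(14.4)} rows 7.0
{'rx': np.float64(0.2), 'ry': np.float64(-0.0), 'rz': np.float64(3.1), 'tx': np.float64(-289.5), 'ty': np.float64(-19.9), 'tz': np.float64(69.4)} rows 8.0
```

```bash
python3 -m crank '[{"rx":0.2,"ry":0,"rz":3.1,"tx":-289.5,"ty":-19.7,"tz":10,"claw":70},{"rx":0.2,"ry":0,"rz":3.1,"tx":-289.5,"ty":-19.7,"tz":10,"claw":70},{"rx":0.2,"ry":0,"rz":3.1,"tx":-289.5,"ty":-19.7,"tz":10,"claw":70},{"rx":0.2,"ry":0,"rz":3.1,"tx":-289.5,"ty":-19.7,"tz":10,"claw":70},{"rx":0.2,"ry":0,"rz":3.1,"tx":-289.5,"ty":-19.7,"tz":10,"claw":70},{"rx":0.2,"ry":0,"rz":3.1,"tx":-289.5,"ty":-19.7,"tz":10,"claw":70},{"rx":0.2,"ry":0,"rz":3.1,"tx":-289.5,"ty":-19.7,"tz":10,"claw":70},{"rx":0.2,"ry":0,"rz":3.1,"tx":-289.5,"ty":-19.7,"tz":40,"claw":70},{"rx":0.2,"ry":0,"rz":3.1,"tx":-289.5,"ty":-19.7,"tz":69,"claw":70},{"rx":0.2,"ry":0,"rz":3.1,"tx":-289.5,"ty":-19.7,"tz":69,"claw":70},{"rx":0.2,"ry":0,"rz":3.1,"tx":-289.5,"ty":-19.7,"tz":69,"claw":70}]'
python3 - <<'E'
from h import *
go((.4268,-.0538,.030,90))
E
```

```text
time: 7.57
ee_pos: [0.4262, -0.0561, 0.0744]
tcp_rot: [-2.225, -2.212, 0.004]
wrist_force: [-0.1, 0.4, 0.8]
grip_width: 0.82
now [ 0.4262 -0.0561  0.0744] th 89.7 q [-0.28  0.24 -0.61  0.73 -0.   -0.27] F [-0.1  0.4  0.8] grip mm 70.0 t 7.6
{'rx': np.float64(-0.3), 'ry': np.float64(-0.1), 'rz': np.float64(-0.3), 'tx': np.float64(2.3), 'ty': np.float64(0.8), 'tz': np.float64(44.4)} rows 2.0
```

```bash
python3 -m crank '[{"rx":-0.3,"ry":0,"rz":-0.3,"tx":2.3,"ty":0.8,"tz":22,"claw":70},{"rx":-0.3,"ry":0,"rz":-0.3,"tx":2.3,"ty":0.8,"tz":44.5,"claw":70},{"rx":-0.3,"ry":0,"rz":-0.3,"tx":2.3,"ty":0.8,"tz":44.5,"claw":70},{"rx":-0.3,"ry":0,"rz":-0.3,"tx":2.3,"ty":0.8,"tz":44.5,"claw":70}]'
python3 -m crank '[{"rx":0,"ry":0,"rz":0,"tx":0,"ty":0,"tz":0,"claw":30},{"rx":0,"ry":0,"rz":0,"tx":0,"ty":0,"tz":0,"claw":30},{"rx":0,"ry":0,"rz":0,"tx":0,"ty":0,"tz":0,"claw":30},{"rx":0,"ry":0,"rz":0,"tx":0,"ty":0,"tz":0,"claw":30},{"rx":0,"ry":0,"rz":0,"tx":0,"ty":0,"tz":0,"claw":30},{"rx":0,"ry":0,"rz":0,"tx":0,"ty":0,"tz":0,"claw":30},{"rx":0,"ry":0,"rz":0,"tx":0,"ty":0,"tz":0,"claw":30}]'
python3 - <<'E'
from h import *
b=jig(11,39); go((.4268,-.0538,.125,90),(*b,.11,92.9),(*b,.07,92.9))
E
```

```text
time: 7.9
ee_pos: [0.4281, -0.0529, 0.0315]
tcp_rot: [2.218, 2.222, 0.003]
wrist_force: [0.9, -0.3, 0.0]
grip_width: 0.821
time: 8.48
ee_pos: [0.4295, -0.0535, 0.0329]
tcp_rot: [2.216, 2.219, 0.007]
wrist_force: [-2.0, 1.1, 8.9]
grip_width: 0.463
now [ 0.4295 -0.0535  0.0329] th 90.1 q [-0.27  0.3  -0.66  0.6   0.   -0.27] F [-2.   1.1  8.9] grip mm 39.5 t 8.5
{'rx': np.float64(0.4), 'ry': np.float64(0.0), 'rz': np.float64(0.1), 'tx': np.float64(-0.4), 'ty': np.float64(-2.0), 'tz': np.float64(-92.1)} rows 3.0
{'rx': np.float64(0.4), 'ry': np.float64(0.0), 'rz': np.float64(-2.8), 'tx': np.float64(90.9), 'ty': np.float64(167.9), 'tz': np.float64(-76.0)} rows 5.0
{'rx': np.float64(0.4), 'ry': np.float64(0.0), 'rz': np.float64(-2.8), 'tx': np.float64(90.9), 'ty': np.float64(167.6), 'tz': np.float64(-36.0)} rows 5.0
```

```bash
python3 -m crank '[{"rx":0.2,"ry":0,"rz":0,"tx":0,"ty":0,"tz":-40,"claw":30},{"rx":0.2,"ry":0,"rz":0,"tx":0,"ty":0,"tz":-80,"claw":30},{"rx":0.2,"ry":0,"rz":-2.8,"tx":91,"ty":168,"tz":-80,"claw":30},{"rx":0.2,"ry":0,"rz":-2.8,"tx":91,"ty":168,"tz":-80,"claw":30},{"rx":0.2,"ry":0,"rz":-2.8,"tx":91,"ty":168,"tz":-80,"claw":30},{"rx":0.2,"ry":0,"rz":-2.8,"tx":91,"ty":168,"tz":-80,"claw":30},{"rx":0.2,"ry":0,"rz":-2.8,"tx":91,"ty":168,"tz":-80,"claw":30},{"rx":0.2,"ry":0,"rz":-2.8,"tx":91,"ty":168,"tz":-80,"claw":30},{"rx":0.2,"ry":0,"rz":-2.8,"tx":91,"ty":168,"tz":-36,"claw":30},{"rx":0.2,"ry":0,"rz":-2.8,"tx":91,"ty":168,"tz":-36,"claw":30},{"rx":0.2,"ry":0,"rz":-2.8,"tx":91,"ty":168,"tz":-36,"claw":30},{"rx":0.2,"ry":0,"rz":-2.8,"tx":91,"ty":168,"tz":-36,"claw":30}]'
python3 - <<'E'
from h import *
b=jig(13,39); go((*b,.0525,92.9),(*b,.048,92.9))
E
```

```text
time: 9.48
ee_pos: [0.5948, 0.0378, 0.0682]
tcp_rot: [-2.165, -2.275, 0.001]
wrist_force: [0.3, 0.7, 0.2]
grip_width: 0.464
now [0.5948 0.0378 0.0682] th 92.9 q [-0.04  0.53 -0.17  0.87  0.   -0.09] F [0.3 0.7 0.2] grip mm 39.6 t 9.5
{'rx': np.float64(-0.1), 'ry': np.float64(-0.0), 'rz': np.float64(-0.0), 'tx': np.float64(-0.2), 'ty': np.float64(3.9), 'tz': np.float64(15.7)} rows 1.0
{'rx': np.float64(-0.1), 'ry': np.float64(-0.0), 'rz': np.float64(-0.0), 'tx': np.float64(-0.2), 'ty': np.float64(3.9), 'tz': np.float64(20.2)} rows 1.0
```

```bash
python3 -m crank '[{"rx":0,"ry":0,"rz":0,"tx":-0.2,"ty":3.9,"tz":10,"claw":30},{"rx":0,"ry":0,"rz":0,"tx":-0.2,"ty":3.9,"tz":18,"claw":30},{"rx":0,"ry":0,"rz":0,"tx":-0.2,"ty":3.9,"tz":20,"claw":30},{"rx":0,"ry":0,"rz":0,"tx":-0.2,"ty":3.9,"tz":20,"claw":30}]'
python3 -m crank '[{"rx":0,"ry":0,"rz":0,"tx":0,"ty":2,"tz":0,"claw":30},{"rx":0,"ry":0,"rz":0,"tx":0,"ty":4,"tz":0,"claw":30},{"rx":0,"ry":0,"rz":0,"tx":0,"ty":4,"tz":0,"claw":30}]'
python3 - <<'E'
from h import *
b=jig(18,39); go((*b,.048,92.9))
E
```

```text
time: 9.82
ee_pos: [0.5994, 0.0378, 0.0473]
tcp_rot: [-2.165, -2.276, -0.0]
wrist_force: [0.9, -0.3, 0.0]
grip_width: 0.461
time: 10.07
ee_pos: [0.6033, 0.0382, 0.0474]
tcp_rot: [-2.165, -2.276, 0.001]
wrist_force: [-1.9, 0.4, -0.5]
grip_width: 0.456
now [0.6033 0.0382 0.0474] th 92.9 q [-0.04  0.57 -0.16  0.84 -0.   -0.09] F [-1.9  0.4 -0.5] grip mm 39.0 t 10.1
{'rx': np.float64(-0.0), 'ry': np.float64(-0.0), 'rz': np.float64(-0.0), 'tx': np.float64(-0.2), 'ty': np.float64(0.4), 'tz': np.float64(-0.6)} rows 1.0
```

```bash
python3 -m crank '[{"rx":0,"ry":0,"rz":0,"tx":0,"ty":2,"tz":0,"claw":30},{"rx":0,"ry":0,"rz":0,"tx":0,"ty":2,"tz":2,"claw":30},{"rx":0,"ry":0,"rz":0,"tx":0,"ty":2,"tz":2,"claw":30}]'
python3 -m crank '[{"rx":0,"ry":0,"rz":0,"tx":0,"ty":-1,"tz":0,"claw":50},{"rx":0,"ry":0,"rz":0,"tx":0,"ty":-1,"tz":0,"claw":50},{"rx":0,"ry":0,"rz":0,"tx":0,"ty":-1,"tz":-1,"claw":50},{"rx":0,"ry":0,"rz":0,"tx":0,"ty":-1,"tz":-1,"claw":50},{"rx":0,"ry":0,"rz":0,"tx":0,"ty":-1,"tz":-40,"claw":50},{"rx":0,"ry":0,"rz":0,"tx":0,"ty":-1,"tz":-80,"claw":50},{"rx":0,"ry":0,"rz":0,"tx":0,"ty":-1,"tz":-80,"claw":50}]'
python3 - <<'E'
from h import *
im,d=manip.read_camera("top")
for s in sinks(im,d,[(440,280,80,60)]): print(s)
go((.4195,-.346,.13,122.5),(.4195,-.346,.075,122.5))
E
```

```text
time: 10.32
ee_pos: [0.6034, 0.0383, 0.0469]
tcp_rot: [-2.164, -2.275, 0.004]
wrist_force: [-9.6, -0.1, 15.2]
grip_width: 0.455
time: 10.9
ee_pos: [0.6097, 0.0382, 0.1333]
tcp_rot: [2.158, 2.27, 0.014]
wrist_force: [2.4, -0.5, 1.5]
grip_width: 0.583
([463, 300, 22, 19, 250], array([ 0.4204, -0.3474,  0.022 ]), ((419.97943115234375, -347.2928771972656), (31.72787857055664, 43.256717681884766), 33.03831100463867))
now [0.6089 0.0381 0.1305] th 92.9 q [-0.04  0.5  -0.05  1.01  0.   -0.09] F [ 0.5 -0.2  0. ] grip mm 49.9 t 10.9
{'rx': np.float64(0.6), 'ry': np.float64(0.2), 'rz': np.float64(-29.6), 'tx': np.float64(-374.2), 'ty': np.float64(-208.4), 'tz': np.float64(-1.5)} rows 11.0
{'rx': np.float64(0.6), 'ry': np.float64(0.2), 'rz': np.float64(-29.6), 'tx': np.float64(-374.1), 'ty': np.float64(-209.0), 'tz': np.float64(53.5)} rows 11.0
```

```bash
python3 -m crank '[{"rx":0,"ry":0,"rz":-29.8,"tx":-374.5,"ty":-208,"tz":0,"claw":70},{"rx":0,"ry":0,"rz":-29.8,"tx":-374.5,"ty":-208,"tz":0,"claw":70},{"rx":0,"ry":0,"rz":-29.8,"tx":-374.5,"ty":-208,"tz":0,"claw":70},{"rx":0,"ry":0,"rz":-29.8,"tx":-374.5,"ty":-208,"tz":0,"claw":70},{"rx":0,"ry":0,"rz":-29.8,"tx":-374.5,"ty":-208,"tz":0,"claw":70},{"rx":0,"ry":0,"rz":-29.8,"tx":-374.5,"ty":-208,"tz":0,"claw":70},{"rx":0,"ry":0,"rz":-29.8,"tx":-374.5,"ty":-208,"tz":0,"claw":70},{"rx":0,"ry":0,"rz":-29.8,"tx":-374.5,"ty":-208,"tz":0,"claw":70},{"rx":0,"ry":0,"rz":-29.8,"tx":-374.5,"ty":-208,"tz":0,"claw":70},{"rx":0,"ry":0,"rz":-29.8,"tx":-374.5,"ty":-208,"tz":0,"claw":70},{"rx":0,"ry":0,"rz":-29.8,"tx":-374.5,"ty":-208,"tz":0,"claw":70},{"rx":0,"ry":0,"rz":-29.8,"tx":-374.5,"ty":-208,"tz":30,"claw":70},{"rx":0,"ry":0,"rz":-29.8,"tx":-374.5,"ty":-208,"tz":54,"claw":70},{"rx":0,"ry":0,"rz":-29.8,"tx":-374.5,"ty":-208,"tz":54,"claw":70},{"rx":0,"ry":0,"rz":-29.8,"tx":-374.5,"ty":-208,"tz":54,"claw":70}]'
python3 - <<'E'
from h import *
go((.420,-.3465,.031,123))
E
```

```text
time: 12.2
ee_pos: [0.414, -0.3448, 0.0697]
tcp_rot: [-1.505, -2.752, -0.003]
wrist_force: [0.3, -0.6, 0.4]
grip_width: 0.82
now [ 0.414  -0.3448  0.0697] th 122.7 q [-0.81  0.43 -0.33  0.81  0.   -1.38] F [ 0.3 -0.6  0.4] grip mm 70.0 t 12.2
{'rx': np.float64(-0.0), 'ry': np.float64(-0.3), 'rz': np.float64(-0.3), 'tx': np.float64(-4.9), 'ty': np.float64(4.1), 'tz': np.float64(38.6)} rows 1.0
```

```bash
python3 -m crank '[{"rx":0,"ry":-0.3,"rz":-0.3,"tx":-4.9,"ty":4.1,"tz":10,"claw":70},{"rx":0,"ry":-0.3,"rz":-0.3,"tx":-4.9,"ty":4.1,"tz":38,"claw":70},{"rx":0,"ry":-0.3,"rz":-0.3,"tx":-4.9,"ty":4.1,"tz":38,"claw":70},{"rx":0,"ry":-0.3,"rz":-0.3,"tx":-4.9,"ty":4.1,"tz":38,"claw":70}]'
python3 -m crank '[{"rx":0,"ry":0,"rz":0,"tx":0,"ty":0,"tz":0,"claw":30},{"rx":0,"ry":0,"rz":0,"tx":0,"ty":0,"tz":0,"claw":30},{"rx":0,"ry":0,"rz":0,"tx":0,"ty":0,"tz":0,"claw":30},{"rx":0,"ry":0,"rz":0,"tx":0,"ty":0,"tz":0,"claw":30},{"rx":0,"ry":0,"rz":0,"tx":0,"ty":0,"tz":0,"claw":30},{"rx":0,"ry":0,"rz":0,"tx":0,"ty":0,"tz":0,"claw":30},{"rx":0,"ry":0,"rz":0,"tx":0,"ty":0,"tz":0,"claw":30}]'
python3 - <<'E'
from h import *
b=jig(11,-39); go((*b,.13,92.9),(*b,.07,92.9)); R=Ro.from_rotvec(manip.get_obs()["tcp_rot"]); print("sink in tool",R.inv().apply(np.array([.420,-.3465,0])-manip.get_obs()["ee_pos"])*1000)
E
```

```text
time: 12.53
ee_pos: [0.4215, -0.3471, 0.0331]
tcp_rot: [1.497, 2.759, -0.003]
wrist_force: [-0.5, 0.5, 0.1]
grip_width: 0.821
time: 13.12
ee_pos: [0.4226, -0.3488, 0.0355]
tcp_rot: [1.496, 2.754, -0.005]
wrist_force: [-0.6, 1.9, 6.0]
grip_width: 0.445
now [ 0.4226 -0.3488  0.0355] th 123.0 q [-0.81  0.48 -0.36  0.73 -0.   -1.38] F [-0.6  1.9  6. ] grip mm 38.0 t 13.1
{'rx': np.float64(0.2), 'ry': np.float64(0.4), 'rz': np.float64(30.1), 'tx': np.float64(161.2), 'ty': np.float64(317.5), 'tz': np.float64(-95.5)} rows 9.0
{'rx': np.float64(0.2), 'ry': np.float64(0.4), 'rz': np.float64(30.1), 'tx': np.float64(161.7), 'ty': np.float64(317.4), 'tz': np.float64(-35.5)} rows 9.0
sink in tool [ 3.68009008 -0.97971843 35.4694195 ]
```

```bash
python3 -m crank '[{"rx":0,"ry":0,"rz":0,"tx":0,"ty":0,"tz":-40,"claw":30},{"rx":0,"ry":0,"rz":0,"tx":0,"ty":0,"tz":-80,"claw":30},{"rx":0,"ry":0.2,"rz":30.1,"tx":161.5,"ty":317.5,"tz":-90,"claw":30},{"rx":0,"ry":0.2,"rz":30.1,"tx":161.5,"ty":317.5,"tz":-90,"claw":30},{"rx":0,"ry":0.2,"rz":30.1,"tx":161.5,"ty":317.5,"tz":-90,"claw":30},{"rx":0,"ry":0.2,"rz":30.1,"tx":161.5,"ty":317.5,"tz":-90,"claw":30},{"rx":0,"ry":0.2,"rz":30.1,"tx":161.5,"ty":317.5,"tz":-90,"claw":30},{"rx":0,"ry":0.2,"rz":30.1,"tx":161.5,"ty":317.5,"tz":-90,"claw":30},{"rx":0,"ry":0.2,"rz":30.1,"tx":161.5,"ty":317.5,"tz":-90,"claw":30},{"rx":0,"ry":0.2,"rz":30.1,"tx":161.5,"ty":317.5,"tz":-90,"claw":30},{"rx":0,"ry":0.2,"rz":30.1,"tx":161.5,"ty":317.5,"tz":-90,"claw":30},{"rx":0,"ry":0.2,"rz":30.1,"tx":161.5,"ty":317.5,"tz":-90,"claw":30},{"rx":0,"ry":0.2,"rz":30.1,"tx":161.5,"ty":317.5,"tz":-60,"claw":30},{"rx":0,"ry":0.2,"rz":30.1,"tx":161.5,"ty":317.5,"tz":-33,"claw":30},{"rx":0,"ry":0.2,"rz":30.1,"tx":161.5,"ty":317.5,"tz":-33,"claw":30},{"rx":0,"ry":0.2,"rz":30.1,"tx":161.5,"ty":317.5,"tz":-33,"claw":30}]'
python3 - <<'E'
from h import *
b=jig(11,-39); go((*b,.051,92.9))
E
```

```text
time: 14.45
ee_pos: [0.5982, -0.0396, 0.0649]
tcp_rot: [-2.165, -2.275, 0.003]
wrist_force: [-1.2, 0.3, -0.1]
grip_width: 0.446
now [ 0.5982 -0.0396  0.0649] th 92.9 q [-0.17  0.54 -0.16  0.87 -0.   -0.22] F [-1.2  0.3 -0.1] grip mm 38.1 t 14.4
{'rx': np.float64(-0.1), 'ry': np.float64(0.0), 'rz': np.float64(-0.0), 'tx': np.float64(-0.7), 'ty': np.float64(2.4), 'tz': np.float64(13.9)} rows 1.0
```

```bash
python3 -m crank '[{"rx":0,"ry":0,"rz":0,"tx":-0.7,"ty":1.5,"tz":8,"claw":30},{"rx":0,"ry":0,"rz":0,"tx":-0.7,"ty":1.5,"tz":13,"claw":30},{"rx":0,"ry":0,"rz":0,"tx":-0.7,"ty":1.5,"tz":14,"claw":30},{"rx":0,"ry":0,"rz":0,"tx":-0.7,"ty":1.5,"tz":14,"claw":30}]'
python3 -m crank '[{"rx":0,"ry":0,"rz":0,"tx":0,"ty":2,"tz":0,"claw":30},{"rx":0,"ry":0,"rz":0,"tx":0,"ty":4,"tz":0,"claw":30},{"rx":0,"ry":0,"rz":0,"tx":0,"ty":4,"tz":0,"claw":30}]'
python3 - <<'E'
from h import *
b=jig(16,-39); go((*b,.051,92.9))
E
```

```text
time: 14.78
ee_pos: [0.6018, -0.0406, 0.052]
tcp_rot: [2.164, 2.274, 0.001]
wrist_force: [-0.3, -0.3, -0.5]
grip_width: 0.442
time: 15.03
ee_pos: [0.6058, -0.0402, 0.0519]
tcp_rot: [2.164, 2.275, 0.001]
wrist_force: [0.3, 0.3, -0.2]
grip_width: 0.445
now [ 0.6058 -0.0402  0.0519] th 92.9 q [-0.17  0.57 -0.16  0.85 -0.   -0.22] F [ 0.3  0.3 -0.2] grip mm 38.0 t 15.0
{'rx': np.float64(0.1), 'ry': np.float64(0.1), 'rz': np.float64(-0.0), 'tx': np.float64(0.3), 'ty': np.float64(-0.1), 'tz': np.float64(0.9)} rows 1.0
```

```bash
python3 -m crank '[{"rx":0,"ry":0,"rz":0,"tx":0,"ty":2,"tz":0,"claw":30},{"rx":0,"ry":0,"rz":0,"tx":0,"ty":3,"tz":0,"claw":30},{"rx":0,"ry":0,"rz":0,"tx":0,"ty":3,"tz":0,"claw":30}]'
python3 -m crank '[{"rx":0,"ry":0,"rz":0,"tx":0,"ty":0,"tz":3,"claw":30},{"rx":0,"ry":0,"rz":0,"tx":0,"ty":0,"tz":4,"claw":30},{"rx":0,"ry":0,"rz":0,"tx":0,"ty":0,"tz":4,"claw":30}]'
```

```text
time: 15.28
ee_pos: [0.6061, -0.0399, 0.0509]
tcp_rot: [-2.164, -2.275, 0.005]
wrist_force: [-6.1, -1.3, 3.4]
grip_width: 0.448
time: 15.53
ee_pos: [0.6061, -0.0399, 0.0494]
tcp_rot: [-2.164, -2.276, 0.004]
wrist_force: [-11.2, -0.1, 17.2]
grip_width: 0.448
```

Sink3 is against both the fence and the floor, with the forces confirming it. I'll release it and go to the nearest wedge.

```bash
python3 -m crank '[{"rx":0,"ry":0,"rz":0,"tx":0,"ty":-1,"tz":-2,"claw":50},{"rx":0,"ry":0,"rz":0,"tx":0,"ty":-1,"tz":-2,"claw":50},{"rx":0,"ry":0,"rz":0,"tx":0,"ty":-1,"tz":-2,"claw":50},{"rx":0,"ry":0,"rz":0,"tx":0,"ty":-1,"tz":-2,"claw":50},{"rx":0,"ry":0,"rz":0,"tx":0,"ty":-1,"tz":-40,"claw":50},{"rx":0,"ry":0,"rz":0,"tx":0,"ty":-1,"tz":-80,"claw":45},{"rx":0,"ry":0,"rz":0,"tx":0,"ty":-1,"tz":-80,"claw":45}]'
python3 - <<'E'
from h import *
im,d=manip.read_camera("top"); crop(im,235,200,200,125,4,"pics/c11.png")
go((.4349,.173,.13,85.9),(.4349,.173,.09,85.9))
E
```

```text
time: 16.12
ee_pos: [0.6124, -0.0406, 0.1352]
tcp_rot: [2.156, 2.268, 0.012]
wrist_force: [1.3, -0.5, 1.4]
grip_width: 0.526
now [ 0.6116 -0.0406  0.1324] th 92.9 q [-0.17  0.5  -0.04  1.02 -0.   -0.22] F [-0.1  0.2  0.4] grip mm 44.8 t 16.2
{'rx': np.float64(0.7), 'ry': np.float64(0.1), 'rz': np.float64(7.0), 'tx': np.float64(222.2), 'ty': np.float64(-165.8), 'tz': np.float64(-0.3)} rows 7.0
{'rx': np.float64(0.7), 'ry': np.float64(0.1), 'rz': np.float64(7.0), 'tx': np.float64(222.3), 'ty': np.float64(-166.3), 'tz': np.float64(39.7)} rows 7.0
```

View pics/c11.png

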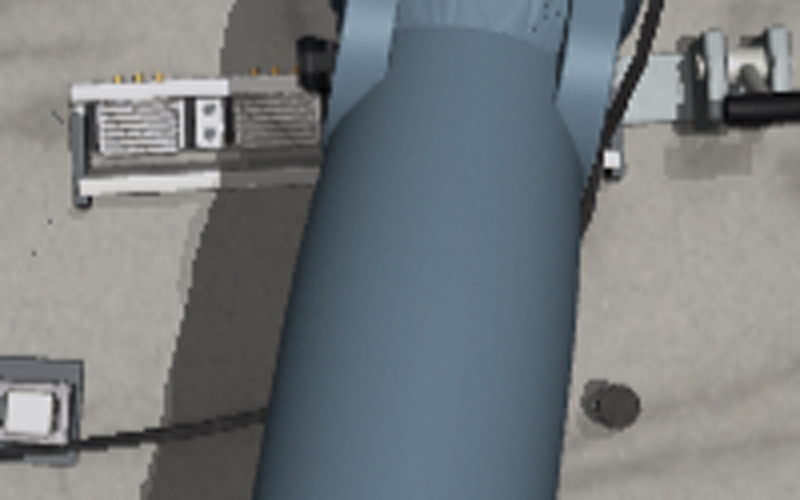

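The arm hides bay 3, and sinks 1 and 2 are seated at (140,128) and (278,120). Going to the wedge at the rack's right end.

```bash
python3 -m crank '[{"rx":0.3,"ry":0,"rz":7,"tx":222,"ty":-166,"tz":0,"claw":45},{"rx":0.3,"ry":0,"rz":7,"tx":222,"ty":-166,"tz":0,"claw":45},{"rx":0.3,"ry":0,"rz":7,"tx":222,"ty":-166,"tz":0,"claw":45},{"rx":0.3,"ry":0,"rz":7,"tx":222,"ty":-166,"tz":0,"claw":45},{"rx":0.3,"ry":0,"rz":7,"tx":222,"ty":-166,"tz":0,"claw":45},{"rx":0.3,"ry":0,"rz":7,"tx":222,"ty":-166,"tz":0,"claw":45},{"rx":0.3,"ry":0,"rz":7,"tx":222,"ty":-166,"tz":0,"claw":45},{"rx":0.3,"ry":0,"rz":7,"tx":222,"ty":-166,"tz":35,"claw":45},{"rx":0.3,"ry":0,"rz":7,"tx":222,"ty":-166,"tz":35,"claw":45},{"rx":0.3,"ry":0,"rz":7,"tx":222,"ty":-166,"tz":35,"claw":45}]'
python3 - <<'E'
from h import *
go((.4349,.173,.066,85.9))
E
```

```text
time: 17.0
ee_pos: [0.4283, 0.173, 0.0904]
tcp_rot: [-2.297, -2.138, 0.012]
wrist_force: [0.3, -0.2, -0.1]
grip_width: 0.526
now [0.4283 0.173  0.0904] th 85.9 q [ 0.25  0.28 -0.5   0.8  -0.    0.32] F [ 0.3 -0.2 -0.1] grip mm 44.9 t 17.0
{'rx': np.float64(-0.5), 'ry': np.float64(0.2), 'rz': np.float64(0.0), 'tx': np.float64(0.5), 'ty': np.float64(6.8), 'tz': np.float64(24.3)} rows 1.0
```

```bash
python3 -m crank '[{"rx":-0.5,"ry":0,"rz":0,"tx":0.5,"ty":6.5,"tz":0,"claw":45},{"rx":-0.5,"ry":0,"rz":0,"tx":0.5,"ty":6.5,"tz":12,"claw":45},{"rx":-0.5,"ry":0,"rz":0,"tx":0.5,"ty":6.5,"tz":24,"claw":45},{"rx":-0.5,"ry":0,"rz":0,"tx":0.5,"ty":6.5,"tz":24,"claw":45}]'
python3 -m crank '[{"rx":0,"ry":0,"rz":0,"tx":0,"ty":0,"tz":0,"claw":15},{"rx":0,"ry":0,"rz":0,"tx":0,"ty":0,"tz":0,"claw":15},{"rx":0,"ry":0,"rz":0,"tx":0,"ty":0,"tz":0,"claw":15},{"rx":0,"ry":0,"rz":0,"tx":0,"ty":0,"tz":0,"claw":15},{"rx":0,"ry":0,"rz":0,"tx":0,"ty":0,"tz":0,"claw":15},{"rx":0,"ry":0,"rz":0,"tx":0,"ty":0,"tz":0,"claw":15}]'
```

```text
time: 17.33
ee_pos: [0.4379, 0.1726, 0.0675]
tcp_rot: [2.299, 2.134, 0.004]
wrist_force: [-1.2, -1.0, -0.9]
grip_width: 0.527
time: 17.83
ee_pos: [0.4384, 0.1734, 0.0692]
tcp_rot: [2.295, 2.135, 0.008]
wrist_force: [0.6, -1.7, 5.6]
grip_width: 0.286
```

```bash
python3 -m crank '[{"rx":0,"ry":0,"rz":0,"tx":0,"ty":0,"tz":-35,"claw":15},{"rx":0,"ry":0,"rz":0,"tx":0,"ty":0,"tz":-70,"claw":15},{"rx":0,"ry":0,"rz":0,"tx":0,"ty":0,"tz":-70,"claw":15},{"rx":0,"ry":0,"rz":0,"tx":0,"ty":0,"tz":-70,"claw":15},{"rx":0,"ry":0,"rz":0,"tx":0,"ty":0,"tz":-70,"claw":15}]'
python3 - <<'E'
from h import *
b=jig(-8.5,117); go((*b,.125,92.9)); 
im,d=manip.read_camera("top"); q=cloud("top",d)[292:312,230:256].reshape(-1,3); print("rack spot z>55:",((q[:,2]>.055)&(q[:,2]<.07)).sum())
E
```

```text
time: 18.25
ee_pos: [0.4363, 0.1736, 0.1377]
tcp_rot: [2.297, 2.137, 0.004]
wrist_force: [-0.6, -0.2, -0.4]
grip_width: 0.28
now [0.4363 0.1736 0.1377] th 85.9 q [ 0.25  0.23 -0.42  0.91 -0.    0.32] F [-0.6 -0.2 -0.4] grip mm 23.9 t 18.2
{'rx': np.float64(0.3), 'ry': np.float64(0.1), 'rz': np.float64(-7.0), 'tx': np.float64(-48.9), 'ty': np.float64(140.8), 'tz': np.float64(13.5)} rows 4.0
rack spot z>55: 0
```

```bash
python3 -m crank '[{"rx":0,"ry":0,"rz":-7,"tx":-49,"ty":141,"tz":0,"claw":15},{"rx":0,"ry":0,"rz":-7,"tx":-49,"ty":141,"tz":0,"claw":15},{"rx":0,"ry":0,"rz":-7,"tx":-49,"ty":141,"tz":0,"claw":15},{"rx":0,"ry":0,"rz":-7,"tx":-49,"ty":141,"tz":0,"claw":15},{"rx":0,"ry":0,"rz":-7,"tx":-49,"ty":141,"tz":13,"claw":15},{"rx":0,"ry":0,"rz":-7,"tx":-49,"ty":141,"tz":13,"claw":15},{"rx":0,"ry":0,"rz":-7,"tx":-49,"ty":141,"tz":13,"claw":15},{"rx":0,"ry":0,"rz":-7,"tx":-49,"ty":141,"tz":13,"claw":15}]'
python3 - <<'E'
from h import *
go((*jig(-8.5,117),.101,92.9),(*jig(-7,117),.089,92.9),(*jig(-5,117),.077,92.9)); 
o=manip.get_obs(); ims,ds=manip.read_camera("side"); p=proj("side",o["ee_pos"]-[0,0,.06])[0].astype(int)
a=cv2.resize(ims[p[1]-35:p[1]+25,p[0]-30:p[0]+50,::-1],None,fx=9,fy=9,interpolation=cv2.INTER_CUBIC)
cv2.imwrite("pics/c12.png",a)
E
```

```text
time: 18.97
ee_pos: [0.5718, 0.1148, 0.1247]
tcp_rot: [2.163, 2.275, -0.0]
wrist_force: [-0.3, 0.6, -1.7]
grip_width: 0.288
now [0.5718 0.1148 0.1247] th 92.9 q [ 0.09  0.46 -0.13  0.98 -0.    0.04] F [-0.3  0.6 -1.7] grip mm 24.6 t 19.0
{'rx': np.float64(0.1), 'ry': np.float64(0.1), 'rz': np.float64(0.0), 'tx': np.float64(-0.2), 'ty': np.float64(1.4), 'tz': np.float64(23.7)} rows 1.0
{'rx': np.float64(0.1), 'ry': np.float64(0.1), 'rz': np.float64(0.0), 'tx': np.float64(-0.2), 'ty': np.float64(2.9), 'tz': np.float64(35.7)} rows 1.0
{'rx': np.float64(0.1), 'ry': np.float64(0.1), 'rz': np.float64(0.0), 'tx': np.float64(-0.1), 'ty': np.float64(4.9), 'tz': np.float64(47.7)} rows 2.0
```

View pics/c12.png

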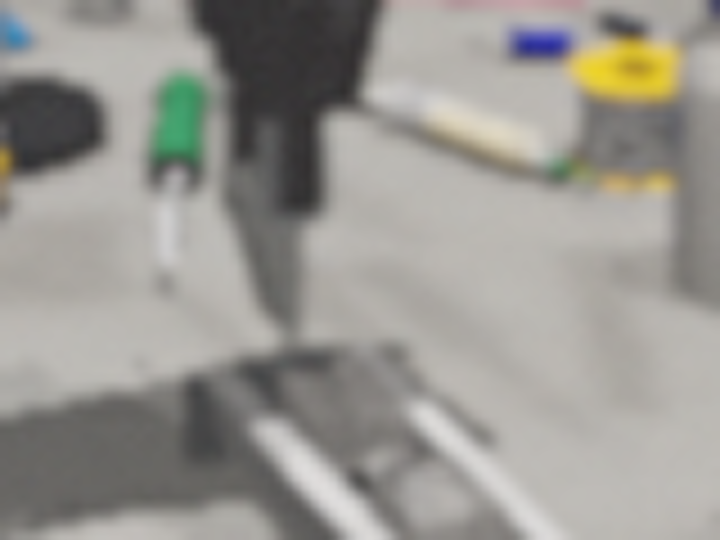

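Wedge tip (288,340) hangs plumb above the slot, with the plumb face to the sink. Lowering in steps.

```bash
python3 -m crank '[{"rx":0,"ry":0,"rz":0,"tx":-0.2,"ty":1.4,"tz":12,"claw":15},{"rx":0,"ry":0,"rz":0,"tx":-0.2,"ty":1.4,"tz":24,"claw":15},{"rx":0,"ry":0,"rz":0,"tx":-0.2,"ty":2,"tz":33,"claw":15},{"rx":0,"ry":0,"rz":0,"tx":-0.2,"ty":2,"tz":33,"claw":15},{"rx":0,"ry":0,"rz":0,"tx":-0.2,"ty":2,"tz":33,"claw":15}]'
python3 - <<'E'
from h import *
go((*jig(-6.5,117),.085,92.9),(*jig(-5,117),.077,92.9),(*jig(-4.7,117),.073,92.9))
E
```

```text
time: 19.43
ee_pos: [0.575, 0.1147, 0.0926]
tcp_rot: [2.162, 2.274, 0.002]
wrist_force: [-0.1, -0.3, -0.3]
grip_width: 0.285
now [0.575  0.1147 0.0926] th 92.9 q [ 0.09  0.49 -0.17  0.91 -0.    0.04] F [-0.1 -0.3 -0.3] grip mm 24.4 t 19.4
{'rx': np.float64(0.2), 'ry': np.float64(0.1), 'rz': np.float64(0.0), 'tx': np.float64(0.1), 'ty': np.float64(0.3), 'tz': np.float64(7.6)} rows 1.0
{'rx': np.float64(0.2), 'ry': np.float64(0.1), 'rz': np.float64(0.0), 'tx': np.float64(0.1), 'ty': np.float64(1.7), 'tz': np.float64(15.7)} rows 1.0
{'rx': np.float64(0.2), 'ry': np.float64(0.1), 'rz': np.float64(0.0), 'tx': np.float64(0.1), 'ty': np.float64(2.0), 'tz': np.float64(19.7)} rows 1.0
```

No contact at 31 mm tip height, so it's inside the mouth. Continuing down.

```bash
python3 -m crank '[{"rx":0,"ry":0,"rz":0,"tx":0,"ty":0.3,"tz":7,"claw":15},{"rx":0,"ry":0,"rz":0,"tx":0,"ty":1.7,"tz":14,"claw":15},{"rx":0,"ry":0,"rz":0,"tx":0,"ty":2,"tz":17,"claw":15},{"rx":0,"ry":0,"rz":0,"tx":0,"ty":2,"tz":17,"claw":15}]'
python3 -m crank '[{"rx":0,"ry":0,"rz":0,"tx":0,"ty":0,"tz":2,"claw":15},{"rx":0,"ry":0,"rz":0,"tx":0,"ty":0,"tz":4,"claw":15},{"rx":0,"ry":0,"rz":0,"tx":0,"ty":0,"tz":4,"claw":15}]'
python3 - <<'E'
from h import *
go((*jig(-4.5,117),.0712,92.9))
E
```

```text
time: 19.77
ee_pos: [0.5765, 0.1144, 0.0745]
tcp_rot: [2.163, 2.275, 0.0]
wrist_force: [-3.7, 1.1, 0.2]
grip_width: 0.28
time: 20.02
ee_pos: [0.5764, 0.1144, 0.0717]
tcp_rot: [2.163, 2.275, 0.0]
wrist_force: [-8.3, -0.4, 4.2]
grip_width: 0.284
now [0.5764 0.1144 0.0717] th 92.9 q [ 0.09  0.51 -0.19  0.87 -0.    0.04] F [-8.3 -0.4  4.2] grip mm 24.2 t 20.0
{'rx': np.float64(0.1), 'ry': np.float64(0.1), 'rz': np.float64(-0.0), 'tx': np.float64(0.4), 'ty': np.float64(0.9), 'tz': np.float64(0.5)} rows 1.0
```

```bash
python3 -m crank '[{"rx":0,"ry":0,"rz":0,"tx":0,"ty":-2,"tz":2,"claw":45},{"rx":0,"ry":0,"rz":0,"tx":0,"ty":-2,"tz":0,"claw":45},{"rx":0,"ry":0,"rz":0,"tx":0,"ty":-2,"tz":0,"claw":45},{"rx":0,"ry":0,"rz":0,"tx":0,"ty":-2,"tz":0,"claw":45},{"rx":0,"ry":0,"rz":0,"tx":0,"ty":-3.5,"tz":-35,"claw":45},{"rx":0,"ry":0,"rz":0,"tx":0,"ty":-3.5,"tz":-35,"claw":0},{"rx":0,"ry":0,"rz":0,"tx":0,"ty":-3.5,"tz":-35,"claw":0},{"rx":0,"ry":0,"rz":0,"tx":0,"ty":-3.5,"tz":-35,"claw":0},{"rx":0,"ry":0,"rz":0,"tx":0,"ty":-3.5,"tz":-35,"claw":0},{"rx":0,"ry":0,"rz":0,"tx":0,"ty":-3.5,"tz":-35,"claw":0},{"rx":0,"ry":0,"rz":0,"tx":0,"ty":-3.5,"tz":-35,"claw":0},{"rx":0,"ry":0,"rz":0,"tx":0,"ty":-3.5,"tz":-35,"claw":0}]'
python3 - <<'E'
from h import *
go((*jig(-8,117),.090,92.9),(*jig(-8,117),.083,92.9))
E
```

```text
time: 21.02
ee_pos: [0.5739, 0.1143, 0.1061]
tcp_rot: [2.162, 2.273, 0.002]
wrist_force: [-0.5, 0.2, 0.5]
grip_width: -0.003
now [0.5739 0.1143 0.1061] th 92.9 q [ 0.09  0.47 -0.16  0.94 -0.    0.04] F [-0.5  0.2  0.5] grip mm -0.3 t 21.0
{'rx': np.float64(0.2), 'ry': np.float64(0.1), 'rz': np.float64(-0.0), 'tx': np.float64(0.4), 'ty': np.float64(-0.2), 'tz': np.float64(16.1)} rows 1.0
{'rx': np.float64(0.2), 'ry': np.float64(0.1), 'rz': np.float64(-0.0), 'tx': np.float64(0.4), 'ty': np.float64(-0.2), 'tz': np.float64(23.1)} rows 1.0
```

```bash
python3 -m crank '[{"rx":0,"ry":0,"rz":0,"tx":0.4,"ty":0,"tz":14,"claw":0},{"rx":0,"ry":0,"rz":0,"tx":0.4,"ty":0,"tz":21,"claw":0},{"rx":0,"ry":0,"rz":0,"tx":0.4,"ty":0,"tz":25,"claw":0},{"rx":0,"ry":0,"rz":0,"tx":0.4,"ty":0,"tz":27,"claw":0},{"rx":0,"ry":0,"rz":0,"tx":0.4,"ty":0,"tz":27,"claw":0}]'
python3 -m crank '[{"rx":0,"ry":0,"rz":0,"tx":0,"ty":0,"tz":1,"claw":0},{"rx":0,"ry":0,"rz":0,"tx":0,"ty":0,"tz":2,"claw":0},{"rx":0,"ry":0,"rz":0,"tx":0,"ty":0,"tz":2,"claw":0}]'
```

```text
time: 21.43
ee_pos: [0.5741, 0.1147, 0.0829]
tcp_rot: [2.161, 2.273, 0.004]
wrist_force: [-9.0, -0.7, 22.5]
grip_width: -0.002
time: 21.68
ee_pos: [0.5742, 0.1147, 0.0828]
tcp_rot: [2.16, 2.272, 0.006]
wrist_force: [-13.6, -1.5, 35.4]
grip_width: 0.0
```

Wedge 1 is jammed: 35 N, head top at 63.8 mm, so the tip is at 9.8 mm. Next wedge.

```bash
python3 -m crank '[{"rx":0,"ry":0,"rz":0,"tx":0,"ty":0,"tz":-25,"claw":45},{"rx":0,"ry":0,"rz":0,"tx":0,"ty":0,"tz":-50,"claw":45},{"rx":0,"ry":0,"rz":0,"tx":0,"ty":0,"tz":-50,"claw":45},{"rx":0,"ry":0,"rz":0,"tx":0,"ty":0,"tz":-50,"claw":45},{"rx":0,"ry":0,"rz":0,"tx":0,"ty":0,"tz":-50,"claw":45}]'
python3 - <<'E'
from h import *
go((.4389,.2285,.13,85.9),(.4389,.2285,.09,85.9))
E
```

```text
time: 22.1
ee_pos: [0.5738, 0.1147, 0.1272]
tcp_rot: [2.162, 2.273, 0.003]
wrist_force: [-0.5, 0.5, -1.1]
grip_width: 0.525
now [0.5738 0.1147 0.1272] th 92.9 q [ 0.09  0.46 -0.12  0.99 -0.    0.04] F [-0.5  0.5 -1.1] grip mm 44.8 t 22.1
{'rx': np.float64(0.3), 'ry': np.float64(0.1), 'rz': np.float64(7.0), 'tx': np.float64(120.4), 'ty': np.float64(-129.0), 'tz': np.float64(-3.6)} rows 5.0
{'rx': np.float64(0.3), 'ry': np.float64(0.1), 'rz': np.float64(7.0), 'tx': np.float64(120.5), 'ty': np.float64(-129.2), 'tz': np.float64(36.4)} rows 5.0
```

```bash
python3 -m crank '[{"rx":0.3,"ry":0,"rz":7,"tx":120.5,"ty":-129,"tz":0,"claw":45},{"rx":0.3,"ry":0,"rz":7,"tx":120.5,"ty":-129,"tz":0,"claw":45},{"rx":0.3,"ry":0,"rz":7,"tx":120.5,"ty":-129,"tz":0,"claw":45},{"rx":0.3,"ry":0,"rz":7,"tx":120.5,"ty":-129,"tz":0,"claw":45},{"rx":0.3,"ry":0,"rz":7,"tx":120.5,"ty":-129,"tz":0,"claw":45},{"rx":0.3,"ry":0,"rz":7,"tx":120.5,"ty":-129,"tz":36,"claw":45},{"rx":0.3,"ry":0,"rz":7,"tx":120.5,"ty":-129,"tz":36,"claw":45},{"rx":0.3,"ry":0,"rz":7,"tx":120.5,"ty":-129,"tz":36,"claw":45},{"rx":0.3,"ry":0,"rz":7,"tx":120.5,"ty":-129,"tz":36,"claw":45}]'
python3 - <<'E'
from h import *
go((.4389,.2285,.066,85.9))
E
```

```text
time: 22.85
ee_pos: [0.4395, 0.228, 0.0908]
tcp_rot: [2.3, 2.139, -0.004]
wrist_force: [-0.0, -0.5, 0.5]
grip_width: 0.533
now [0.4395 0.228  0.0908] th 85.8 q [ 0.35  0.33 -0.42  0.82 -0.    0.42] F [-0.  -0.5  0.5] grip mm 45.5 t 22.9
{'rx': np.float64(-0.1), 'ry': np.float64(0.1), 'rz': np.float64(-0.1), 'tx': np.float64(0.5), 'ty': np.float64(-0.6), 'tz': np.float64(24.8)} rows 1.0
```

```bash
python3 -m crank '[{"rx":0,"ry":0,"rz":0,"tx":0.5,"ty":-1.5,"tz":12,"claw":45},{"rx":0,"ry":0,"rz":0,"tx":0.5,"ty":-1.5,"tz":25,"claw":45},{"rx":0,"ry":0,"rz":0,"tx":0.5,"ty":-1.5,"tz":25,"claw":45},{"rx":0,"ry":0,"rz":0,"tx":0.5,"ty":-1.5,"tz":25,"claw":15},{"rx":0,"ry":0,"rz":0,"tx":0.5,"ty":-1.5,"tz":25,"claw":15},{"rx":0,"ry":0,"rz":0,"tx":0.5,"ty":-1.5,"tz":25,"claw":15},{"rx":0,"ry":0,"rz":0,"tx":0.5,"ty":-1.5,"tz":25,"claw":15},{"rx":0,"ry":0,"rz":0,"tx":0.5,"ty":-1.5,"tz":25,"claw":15},{"rx":0,"ry":0,"rz":0,"tx":0.5,"ty":-1.5,"tz":25,"claw":15}]'
python3 -m crank '[{"rx":0,"ry":0,"rz":0,"tx":0,"ty":0,"tz":-35,"claw":15},{"rx":0,"ry":0,"rz":0,"tx":0,"ty":0,"tz":-70,"claw":15},{"rx":0,"ry":0,"rz":0,"tx":0,"ty":0,"tz":-70,"claw":15},{"rx":0,"ry":0,"rz":0,"tx":0,"ty":0,"tz":-70,"claw":15},{"rx":0,"ry":0,"rz":0,"tx":0,"ty":0,"tz":-70,"claw":15}]'
python3 - <<'E'
from h import *
go((*jig(-10,39),.125,92.9))
im,d=manip.read_camera("top"); P=cloud("top",d)[285:320,150:265].reshape(-1,3); k=P[(P[:,2]>.055)&(P[:,2]<.07)]; print(len(k),np.unique((k[:,1]/.02).round()*.02,return_counts=True))
E
```

```text
time: 23.6
ee_pos: [0.4393, 0.2293, 0.0671]
tcp_rot: [2.298, 2.138, 0.002]
wrist_force: [-0.8, -0.7, 6.3]
grip_width: 0.291
time: 24.02
ee_pos: [0.4379, 0.2293, 0.1356]
tcp_rot: [2.299, 2.139, -0.002]
wrist_force: [-0.0, 0.6, -1.2]
grip_width: 0.282
now [0.4379 0.2293 0.1356] th 85.9 q [ 0.35  0.28 -0.36  0.93 -0.    0.43] F [-0.   0.6 -1.2] grip mm 24.1 t 24.0
{'rx': np.float64(-0.0), 'ry': np.float64(0.1), 'rz': np.float64(-7.0), 'tx': np.float64(-182.2), 'ty': np.float64(151.3), 'tz': np.float64(10.9)} rows 6.0
0 (array([], dtype=float64), array([], dtype=int64))
```

```bash
python3 -m crank '[{"rx":0,"ry":0,"rz":-7,"tx":-182,"ty":149,"tz":-5,"claw":15},{"rx":0,"ry":0,"rz":-7,"tx":-182,"ty":149,"tz":-5,"claw":15},{"rx":0,"ry":0,"rz":-7,"tx":-182,"ty":149,"tz":-5,"claw":15},{"rx":0,"ry":0,"rz":-7,"tx":-182,"ty":149,"tz":-5,"claw":15},{"rx":0,"ry":0,"rz":-7,"tx":-182,"ty":149,"tz":-5,"claw":15},{"rx":0,"ry":0,"rz":-7,"tx":-182,"ty":149,"tz":-5,"claw":15},{"rx":0,"ry":0,"rz":-7,"tx":-182,"ty":149,"tz":20,"claw":15},{"rx":0,"ry":0,"rz":-7,"tx":-182,"ty":149,"tz":20,"claw":15},{"rx":0,"ry":0,"rz":-7,"tx":-182,"ty":149,"tz":20,"claw":15},{"rx":0,"ry":0,"rz":-7,"tx":-182,"ty":149,"tz":20,"claw":15}]'
python3 - <<'E'
from h import *
go((*jig(-12.5,39),.099,92.9),(*jig(-12,39),.089,92.9),(*jig(-10,39),.077,92.9),(*jig(-8.5,39),.070,92.9))
E
```

```text
time: 24.9
ee_pos: [0.5719, 0.0377, 0.1153]
tcp_rot: [-2.163, -2.276, 0.005]
wrist_force: [0.8, -0.4, 0.3]
grip_width: 0.288
now [0.5719 0.0377 0.1153] th 92.9 q [-0.04  0.45 -0.17  0.96 -0.   -0.1 ] F [ 0.8 -0.4  0.3] grip mm 24.6 t 24.9
{'rx': np.float64(-0.2), 'ry': np.float64(0.1), 'rz': np.float64(0.0), 'tx': np.float64(-1.2), 'ty': np.float64(1.4), 'tz': np.float64(16.3)} rows 1.0
{'rx': np.float64(-0.2), 'ry': np.float64(0.1), 'rz': np.float64(0.0), 'tx': np.float64(-1.2), 'ty': np.float64(1.9), 'tz': np.float64(26.3)} rows 1.0
{'rx': np.float64(-0.2), 'ry': np.float64(0.1), 'rz': np.float64(0.0), 'tx': np.float64(-1.2), 'ty': np.float64(3.9), 'tz': np.float64(38.3)} rows 1.0
{'rx': np.float64(-0.2), 'ry': np.float64(0.1), 'rz': np.float64(0.0), 'tx': np.float64(-1.2), 'ty': np.float64(5.5), 'tz': np.float64(45.3)} rows 2.0
```

```bash
python3 -m crank '[{"rx":-0.2,"ry":0,"rz":0,"tx":-1.2,"ty":1,"tz":10,"claw":15},{"rx":-0.2,"ry":0,"rz":0,"tx":-1.2,"ty":1,"tz":18,"claw":15},{"rx":-0.2,"ry":0,"rz":0,"tx":-1.2,"ty":1.5,"tz":25,"claw":15},{"rx":-0.2,"ry":0,"rz":0,"tx":-1.2,"ty":1.5,"tz":25,"claw":15}]'
python3 - <<'E'
from h import *
go((*jig(-10,39),.077,92.9),(*jig(-8.7,39),.070,92.9))
E
```

```text
time: 25.23
ee_pos: [0.5737, 0.0366, 0.0899]
tcp_rot: [2.163, 2.277, -0.001]
wrist_force: [-0.4, -0.4, -0.7]
grip_width: 0.287
now [0.5737 0.0366 0.0899] th 92.9 q [-0.05  0.47 -0.2   0.89 -0.   -0.1 ] F [-0.4 -0.4 -0.7] grip mm 24.5 t 25.2
{'rx': np.float64(0.0), 'ry': np.float64(0.1), 'rz': np.float64(0.0), 'tx': np.float64(-0.0), 'ty': np.float64(2.0), 'tz': np.float64(12.9)} rows 1.0
{'rx': np.float64(0.0), 'ry': np.float64(0.1), 'rz': np.float64(0.0), 'tx': np.float64(-0.0), 'ty': np.float64(3.3), 'tz': np.float64(19.9)} rows 1.0
```

```bash
python3 -m crank '[{"rx":0,"ry":0,"rz":0,"tx":0,"ty":1,"tz":7,"claw":15},{"rx":0,"ry":0,"rz":0,"tx":0,"ty":2,"tz":13,"claw":15},{"rx":0,"ry":0,"rz":0,"tx":0,"ty":3,"tz":18,"claw":15},{"rx":0,"ry":0,"rz":0,"tx":0,"ty":3,"tz":20,"claw":15},{"rx":0,"ry":0,"rz":0,"tx":0,"ty":3,"tz":20,"claw":15}]'
python3 - <<'E'
from h import *
go((*jig(-8.5,39),.070,92.9))
E
```

```text
time: 25.65
ee_pos: [0.5772, 0.036, 0.0702]
tcp_rot: [2.164, 2.275, -0.0]
wrist_force: [-2.4, 1.3, -1.1]
grip_width: 0.283
now [0.5772 0.036  0.0702] th 92.9 q [-0.05  0.5  -0.22  0.85 -0.   -0.1 ] F [-2.4  1.3 -1.1] grip mm 24.2 t 25.6
{'rx': np.float64(0.1), 'ry': np.float64(0.1), 'rz': np.float64(-0.0), 'tx': np.float64(0.7), 'ty': np.float64(0.1), 'tz': np.float64(0.2)} rows 1.0
```

```bash
python3 -m crank '[{"rx":0,"ry":0,"rz":0,"tx":0,"ty":0,"tz":1,"claw":45},{"rx":0,"ry":0,"rz":0,"tx":0,"ty":0,"tz":0,"claw":45},{"rx":0,"ry":0,"rz":0,"tx":0,"ty":0,"tz":0,"claw":45},{"rx":0,"ry":0,"rz":0,"tx":0,"ty":0,"tz":0,"claw":45},{"rx":0,"ry":0,"rz":0,"tx":0,"ty":0,"tz":-35,"claw":45},{"rx":0,"ry":0,"rz":0,"tx":0,"ty":0,"tz":-35,"claw":0},{"rx":0,"ry":0,"rz":0,"tx":0,"ty":0,"tz":-35,"claw":0},{"rx":0,"ry":0,"rz":0,"tx":0,"ty":0,"tz":-35,"claw":0},{"rx":0,"ry":0,"rz":0,"tx":0,"ty":0,"tz":-35,"claw":0},{"rx":0,"ry":0,"rz":0,"tx":0,"ty":0,"tz":-35,"claw":0},{"rx":0,"ry":0,"rz":0,"tx":0,"ty":0,"tz":-35,"claw":0},{"rx":0,"ry":0,"rz":0,"tx":0,"ty":0,"tz":-35,"claw":0}]'
python3 - <<'E'
from h import *
go((*jig(-8,39),.083,92.9))
E
```

```text
time: 26.65
ee_pos: [0.5776, 0.036, 0.1055]
tcp_rot: [2.163, 2.275, 0.001]
wrist_force: [-0.4, 0.5, 0.2]
grip_width: -0.001
now [0.5776 0.036  0.1055] th 92.9 q [-0.05  0.46 -0.17  0.93 -0.   -0.1 ] F [-0.4  0.5  0.2] grip mm -0.1 t 26.6
{'rx': np.float64(0.1), 'ry': np.float64(0.1), 'rz': np.float64(-0.0), 'tx': np.float64(0.8), 'ty': np.float64(0.1), 'tz': np.float64(22.5)} rows 1.0
```

```bash
python3 -m crank '[{"rx":0,"ry":0,"rz":0,"tx":0.5,"ty":0,"tz":14,"claw":0},{"rx":0,"ry":0,"rz":0,"tx":0.5,"ty":0,"tz":21,"claw":0},{"rx":0,"ry":0,"rz":0,"tx":0.5,"ty":0,"tz":25,"claw":0},{"rx":0,"ry":0,"rz":0,"tx":0.5,"ty":0,"tz":27,"claw":0},{"rx":0,"ry":0,"rz":0,"tx":0.5,"ty":0,"tz":27,"claw":0}]'
python3 -m crank '[{"rx":0,"ry":0,"rz":0,"tx":0,"ty":0,"tz":0.6,"claw":0},{"rx":0,"ry":0,"rz":0,"tx":0,"ty":0,"tz":0.6,"claw":0}]'
python3 -m crank '[{"rx":0,"ry":0,"rz":0,"tx":0,"ty":0,"tz":-25,"claw":45},{"rx":0,"ry":0,"rz":0,"tx":0,"ty":0,"tz":-52,"claw":45},{"rx":0,"ry":0,"rz":0,"tx":0,"ty":0,"tz":-52,"claw":45},{"rx":0,"ry":0,"rz":0,"tx":0,"ty":0,"tz":-52,"claw":45},{"rx":0,"ry":0,"rz":0,"tx":0,"ty":0,"tz":-52,"claw":45}]'
python3 - <<'E'
from h import *
go((.4427,.2848,.13,85.9),(.4427,.2848,.09,85.9))
E
```

```text
time: 27.07
ee_pos: [0.578, 0.0365, 0.0828]
tcp_rot: [2.162, 2.273, 0.003]
wrist_force: [-10.1, 0.1, 26.9]
grip_width: 0.002
time: 27.23
ee_pos: [0.5781, 0.0365, 0.0828]
tcp_rot: [2.161, 2.273, 0.004]
wrist_force: [-10.7, -0.2, 31.3]
grip_width: 0.002
time: 27.65
ee_pos: [0.5777, 0.0365, 0.1301]
tcp_rot: [2.163, 2.274, 0.001]
wrist_force: [0.4, -0.1, -0.1]
grip_width: 0.528
now [0.5777 0.0365 0.1301] th 92.9 q [-0.05  0.44 -0.14  0.99 -0.   -0.1 ] F [ 0.4 -0.1 -0.1] grip mm 45.1 t 27.6
{'rx': np.float64(0.2), 'ry': np.float64(0.1), 'rz': np.float64(7.0), 'tx': np.float64(254.7), 'ty': np.float64(-122.3), 'tz': np.float64(-0.6)} rows 7.0
{'rx': np.float64(0.2), 'ry': np.float64(0.1), 'rz': np.float64(7.0), 'tx': np.float64(254.8), 'ty': np.float64(-122.5), 'tz': np.float64(39.4)} rows 7.0
```

Wedge 2 reached the same height at 31 N. Now the third wedge.

```bash
python3 -m crank '[{"rx":0.2,"ry":0,"rz":7,"tx":255,"ty":-122.5,"tz":0,"claw":45},{"rx":0.2,"ry":0,"rz":7,"tx":255,"ty":-122.5,"tz":0,"claw":45},{"rx":0.2,"ry":0,"rz":7,"tx":255,"ty":-122.5,"tz":0,"claw":45},{"rx":0.2,"ry":0,"rz":7,"tx":255,"ty":-122.5,"tz":0,"claw":45},{"rx":0.2,"ry":0,"rz":7,"tx":255,"ty":-122.5,"tz":0,"claw":45},{"rx":0.2,"ry":0,"rz":7,"tx":255,"ty":-122.5,"tz":0,"claw":45},{"rx":0.2,"ry":0,"rz":7,"tx":255,"ty":-122.5,"tz":0,"claw":45},{"rx":0.2,"ry":0,"rz":7,"tx":255,"ty":-122.5,"tz":38,"claw":45},{"rx":0.2,"ry":0,"rz":7,"tx":255,"ty":-122.5,"tz":38,"claw":45},{"rx":0.2,"ry":0,"rz":7,"tx":255,"ty":-122.5,"tz":38,"claw":45},{"rx":0.2,"ry":0,"rz":7,"tx":255,"ty":-122.5,"tz":38,"claw":45}]'
python3 - <<'E'
from h import *
go((.4427,.2848,.066,85.9))
E
```

```text
time: 28.57
ee_pos: [0.4425, 0.2842, 0.0914]
tcp_rot: [2.3, 2.139, -0.005]
wrist_force: [0.2, 0.5, 0.8]
grip_width: 0.524
now [0.4425 0.2842 0.0914] th 85.8 q [ 0.45  0.39 -0.34  0.85 -0.    0.52] F [0.2 0.5 0.8] grip mm 44.7 t 28.6
{'rx': np.float64(-0.1), 'ry': np.float64(0.2), 'rz': np.float64(-0.1), 'tx': np.float64(0.7), 'ty': np.float64(0.2), 'tz': np.float64(25.4)} rows 1.0
```

```bash
python3 -m crank '[{"rx":0,"ry":0,"rz":0,"tx":0.7,"ty":-1,"tz":12,"claw":45},{"rx":0,"ry":0,"rz":0,"tx":0.7,"ty":-1,"tz":25,"claw":45},{"rx":0,"ry":0,"rz":0,"tx":0.7,"ty":-1,"tz":25,"claw":45},{"rx":0,"ry":0,"rz":0,"tx":0.7,"ty":-1,"tz":25,"claw":15},{"rx":0,"ry":0,"rz":0,"tx":0.7,"ty":-1,"tz":25,"claw":15},{"rx":0,"ry":0,"rz":0,"tx":0.7,"ty":-1,"tz":25,"claw":15},{"rx":0,"ry":0,"rz":0,"tx":0.7,"ty":-1,"tz":25,"claw":15},{"rx":0,"ry":0,"rz":0,"tx":0.7,"ty":-1,"tz":25,"claw":15},{"rx":0,"ry":0,"rz":0,"tx":0.7,"ty":-1,"tz":25,"claw":15}]'
python3 -m crank '[{"rx":0,"ry":0,"rz":0,"tx":0,"ty":0,"tz":-35,"claw":15},{"rx":0,"ry":0,"rz":0,"tx":0,"ty":0,"tz":-70,"claw":15},{"rx":0,"ry":0,"rz":0,"tx":0,"ty":0,"tz":-70,"claw":15},{"rx":0,"ry":0,"rz":0,"tx":0,"ty":0,"tz":-70,"claw":15},{"rx":0,"ry":0,"rz":0,"tx":0,"ty":0,"tz":-70,"claw":15}]'
python3 - <<'E'
from h import *
im,d=manip.read_camera("top"); crop(im,235,195,220,135,3.6,"pics/c13.png")
go((*jig(-12.5,-39),.12,92.9))
E
```

```text
time: 29.32
ee_pos: [0.4432, 0.2858, 0.0681]
tcp_rot: [2.298, 2.138, 0.002]
wrist_force: [0.5, -3.1, 6.5]
grip_width: 0.281
time: 29.73
ee_pos: [0.4419, 0.2859, 0.1366]
tcp_rot: [2.299, 2.139, -0.001]
wrist_force: [-1.1, -0.5, -1.2]
grip_width: 0.288
now [0.4412 0.2855 0.1358] th 85.9 q [ 0.45  0.34 -0.27  0.96 -0.    0.53] F [ 0.2  0.1 -1.7] grip mm 24.5 t 29.8
{'rx': np.float64(-0.1), 'ry': np.float64(0.1), 'rz': np.float64(-7.0), 'tx': np.float64(-316.2), 'ty': np.float64(159.2), 'tz': np.float64(16.2)} rows 9.0
```

View pics/c13.png

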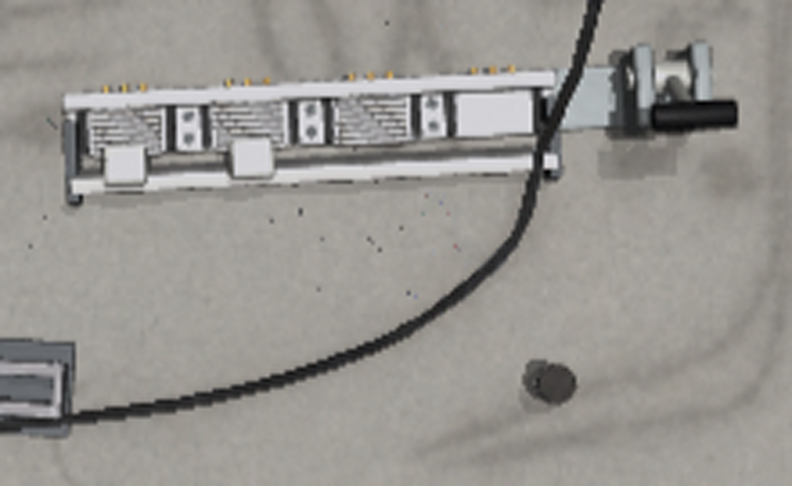

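All three sinks are seated (126,130; 250,122; 373,118) and two wedges are in at (126,165) and (252,158). The third wedge goes to slot 3.

```bash
python3 -m crank '[{"rx":0,"ry":0,"rz":-7,"tx":-316,"ty":159,"tz":-5,"claw":15},{"rx":0,"ry":0,"rz":-7,"tx":-316,"ty":159,"tz":-5,"claw":15},{"rx":0,"ry":0,"rz":-7,"tx":-316,"ty":159,"tz":-5,"claw":15},{"rx":0,"ry":0,"rz":-7,"tx":-316,"ty":159,"tz":-5,"claw":15},{"rx":0,"ry":0,"rz":-7,"tx":-316,"ty":159,"tz":-5,"claw":15},{"rx":0,"ry":0,"rz":-7,"tx":-316,"ty":159,"tz":-5,"claw":15},{"rx":0,"ry":0,"rz":-7,"tx":-316,"ty":159,"tz":-5,"claw":15},{"rx":0,"ry":0,"rz":-7,"tx":-316,"ty":159,"tz":-5,"claw":15},{"rx":0,"ry":0,"rz":-7,"tx":-316,"ty":159,"tz":-5,"claw":15},{"rx":0,"ry":0,"rz":-7,"tx":-316,"ty":159,"tz":16,"claw":15},{"rx":0,"ry":0,"rz":-7,"tx":-316,"ty":159,"tz":16,"claw":15},{"rx":0,"ry":0,"rz":-7,"tx":-316,"ty":159,"tz":16,"claw":15},{"rx":0,"ry":0,"rz":-7,"tx":-316,"ty":159,"tz":16,"claw":15}]'
python3 - <<'E'
from h import *
go((*jig(-12,-39),.091,92.9))
E
```

```text
time: 30.87
ee_pos: [0.5765, -0.0398, 0.1203]
tcp_rot: [-2.163, -2.276, 0.004]
wrist_force: [-0.0, -0.6, 0.0]
grip_width: 0.287
now [ 0.5765 -0.0398  0.1203] th 92.9 q [-0.18  0.45 -0.15  0.97 -0.   -0.23] F [-0.  -0.6  0. ] grip mm 24.5 t 30.9
{'rx': np.float64(-0.2), 'ry': np.float64(0.0), 'rz': np.float64(0.0), 'tx': np.float64(-1.6), 'ty': np.float64(1.2), 'tz': np.float64(29.3)} rows 1.0
```

```bash
python3 -m crank '[{"rx":-0.2,"ry":0,"rz":0,"tx":-1.6,"ty":0.5,"tz":12,"claw":15},{"rx":-0.2,"ry":0,"rz":0,"tx":-1.6,"ty":0.5,"tz":21,"claw":15},{"rx":-0.2,"ry":0,"rz":0,"tx":-1.6,"ty":0.8,"tz":29,"claw":15},{"rx":-0.2,"ry":0,"rz":0,"tx":-1.6,"ty":0.8,"tz":29,"claw":15}]'
python3 - <<'E'
from h import *
go((*jig(-10,-39),.078,92.9),(*jig(-8.5,-39),.071,92.9))
E
```

```text
time: 31.2
ee_pos: [0.5772, -0.0414, 0.0906]
tcp_rot: [2.163, 2.277, -0.0]
wrist_force: [-0.4, -0.2, -0.4]
grip_width: 0.285
now [ 0.5772 -0.0414  0.0906] th 92.9 q [-0.18  0.48 -0.19  0.9  -0.   -0.23] F [-0.4 -0.2 -0.4] grip mm 24.3 t 31.2
{'rx': np.float64(0.0), 'ry': np.float64(0.0), 'rz': np.float64(0.0), 'tx': np.float64(0.0), 'ty': np.float64(2.5), 'tz': np.float64(12.6)} rows 1.0
{'rx': np.float64(0.0), 'ry': np.float64(0.0), 'rz': np.float64(0.0), 'tx': np.float64(0.0), 'ty': np.float64(4.0), 'tz': np.float64(19.6)} rows 1.0
```

```bash
python3 -m crank '[{"rx":0,"ry":0,"rz":0,"tx":0,"ty":1.2,"tz":7,"claw":15},{"rx":0,"ry":0,"rz":0,"tx":0,"ty":2.3,"tz":12.5,"claw":15},{"rx":0,"ry":0,"rz":0,"tx":0,"ty":3.5,"tz":18,"claw":15},{"rx":0,"ry":0,"rz":0,"tx":0,"ty":3.5,"tz":20,"claw":15},{"rx":0,"ry":0,"rz":0,"tx":0,"ty":3.5,"tz":20,"claw":15}]'
python3 - <<'E'
from h import *
go((*jig(-8.5,-39),.070,92.9))
E
```

```text
time: 31.62
ee_pos: [0.5815, -0.0421, 0.0713]
tcp_rot: [2.164, 2.275, 0.001]
wrist_force: [-1.7, -0.1, -1.3]
grip_width: 0.285
now [ 0.5815 -0.0421  0.0713] th 92.9 q [-0.18  0.5  -0.21  0.86 -0.   -0.23] F [-1.7 -0.1 -1.3] grip mm 24.4 t 31.6
{'rx': np.float64(0.1), 'ry': np.float64(0.0), 'rz': np.float64(-0.0), 'tx': np.float64(0.9), 'ty': np.float64(-0.3), 'tz': np.float64(1.3)} rows 1.0
```

```bash
python3 -m crank '[{"rx":0,"ry":0,"rz":0,"tx":0,"ty":0,"tz":1,"claw":45},{"rx":0,"ry":0,"rz":0,"tx":0,"ty":0,"tz":0,"claw":45},{"rx":0,"ry":0,"rz":0,"tx":0,"ty":0,"tz":0,"claw":45},{"rx":0,"ry":0,"rz":0,"tx":0,"ty":0,"tz":0,"claw":45},{"rx":0,"ry":0,"rz":0,"tx":0,"ty":0,"tz":-35,"claw":45},{"rx":0,"ry":0,"rz":0,"tx":0,"ty":0,"tz":-35,"claw":0},{"rx":0,"ry":0,"rz":0,"tx":0,"ty":0,"tz":-35,"claw":0},{"rx":0,"ry":0,"rz":0,"tx":0,"ty":0,"tz":-35,"claw":0},{"rx":0,"ry":0,"rz":0,"tx":0,"ty":0,"tz":-35,"claw":0},{"rx":0,"ry":0,"rz":0,"tx":0,"ty":0,"tz":-35,"claw":0},{"rx":0,"ry":0,"rz":0,"tx":0,"ty":0,"tz":-35,"claw":0},{"rx":0,"ry":0,"rz":0,"tx":0,"ty":0,"tz":-35,"claw":0}]'
python3 -m crank '[{"rx":0,"ry":0,"rz":0,"tx":0.5,"ty":0,"tz":14,"claw":0},{"rx":0,"ry":0,"rz":0,"tx":0.5,"ty":0,"tz":21,"claw":0},{"rx":0,"ry":0,"rz":0,"tx":0.5,"ty":0,"tz":25,"claw":0},{"rx":0,"ry":0,"rz":0,"tx":0.5,"ty":0,"tz":27,"claw":0},{"rx":0,"ry":0,"rz":0,"tx":0.5,"ty":0,"tz":27,"claw":0}]'
```

```text
time: 32.62
ee_pos: [0.5817, -0.0421, 0.1066]
tcp_rot: [2.164, 2.275, 0.001]
wrist_force: [0.1, -0.9, 0.5]
grip_width: 0.001
time: 33.03
ee_pos: [0.5818, -0.0416, 0.0829]
tcp_rot: [2.162, 2.274, 0.003]
wrist_force: [-8.3, 1.0, 21.3]
grip_width: -0.0
```

```bash
python3 -m crank '[{"rx":0,"ry":0,"rz":0,"tx":0,"ty":0,"tz":1.5,"claw":0},{"rx":0,"ry":0,"rz":0,"tx":0,"ty":0,"tz":1.5,"claw":0}]'
python3 -m crank '[{"rx":0,"ry":0,"rz":0,"tx":0,"ty":0,"tz":-30,"claw":0},{"rx":0,"ry":0,"rz":0,"tx":0,"ty":0,"tz":-70,"claw":0},{"rx":0,"ry":0,"rz":0,"tx":0,"ty":0,"tz":-95,"claw":0},{"rx":0,"ry":0,"rz":0,"tx":0,"ty":0,"tz":-95,"claw":0},{"rx":0,"ry":0,"rz":0,"tx":0,"ty":0,"tz":-95,"claw":0}]'
python3 - <<'E'
from h import *
go((*jig(-2,-225),.165,92.9))
im,d=manip.read_camera("top")
P=cloud("top",d)[205:245,395:450].reshape(-1,3); g=im[205:245,395:450].max(2).reshape(-1); k=P[(g<60)&(P[:,2]>.095)&(P[:,2]<.14)]
print(len(k),k.mean(0),cv2.minAreaRect((k[:,:2]*1000).astype(np.float32)),"expect",jig(-2,-225))
E
```

```text
time: 33.2
ee_pos: [0.5819, -0.0416, 0.0829]
tcp_rot: [2.162, 2.274, 0.003]
wrist_force: [-10.4, 2.1, 29.4]
grip_width: 0.0
time: 33.62
ee_pos: [0.5833, -0.0419, 0.1755]
tcp_rot: [2.16, 2.272, 0.006]
wrist_force: [-0.2, -0.1, 0.3]
grip_width: -0.001
now [ 0.5833 -0.0419  0.1755] th 92.9 q [-0.18  0.42 -0.05  1.09 -0.   -0.23] F [-0.2 -0.1  0.3] grip mm -0.1 t 33.6
{'rx': np.float64(0.4), 'ry': np.float64(0.1), 'rz': np.float64(-0.0), 'tx': np.float64(-185.2), 'ty': np.float64(4.4), 'tz': np.float64(11.0)} rows 5.0
184 [ 0.5968971  -0.22487172  0.12038958] ((597.26953125, -225.9857177734375), (18.034805297851562, 49.982791900634766), 1.8083698749542236) expect [ 0.59708597 -0.22661304]
```

All three wedges are tapped in at equal heights. The measured lever handle (0.597, −0.226) matches the expected position, so I'm moving above it.

```bash
python3 -m crank '[{"rx":0.3,"ry":0,"rz":0,"tx":-185,"ty":4,"tz":8,"claw":0},{"rx":0.3,"ry":0,"rz":0,"tx":-185,"ty":4,"tz":8,"claw":0},{"rx":0.3,"ry":0,"rz":0,"tx":-185,"ty":4,"tz":8,"claw":0},{"rx":0.3,"ry":0,"rz":0,"tx":-185,"ty":4,"tz":8,"claw":0},{"rx":0.3,"ry":0,"rz":0,"tx":-185,"ty":4,"tz":8,"claw":0},{"rx":0.3,"ry":0,"rz":0,"tx":-185,"ty":4,"tz":8,"claw":0},{"rx":0.3,"ry":0,"rz":0,"tx":-185,"ty":4,"tz":8,"claw":0},{"rx":0.3,"ry":0,"rz":0,"tx":-185,"ty":4,"tz":8,"claw":0}]'
python3 - <<'E'
from h import *
go((*jig(-3,-225),.143,92.9),(*jig(-13,-225),.1345,92.9),(*jig(-23,-225),.126,92.9),(*jig(-31.5,-225),.116,92.9),(*jig(-38,-225),.105,92.9),(*jig(-41,-225),.0975,92.9))
E
```

```text
time: 34.33
ee_pos: [0.5942, -0.225, 0.1642]
tcp_rot: [-2.162, -2.274, 0.004]
wrist_force: [-0.1, -0.4, -0.1]
grip_width: -0.003
now [ 0.5942 -0.225   0.1642] th 92.9 q [-0.46  0.54  0.11  1.15 -0.   -0.51] F [-0.1 -0.4 -0.1] grip mm -0.3 t 34.3
{'rx': np.float64(-0.3), 'ry': np.float64(-0.1), 'rz': np.float64(-0.0), 'tx': np.float64(-1.8), 'ty': np.float64(1.9), 'tz': np.float64(21.2)} rows 1.0
{'rx': np.float64(-0.3), 'ry': np.float64(-0.1), 'rz': np.float64(-0.0), 'tx': np.float64(-1.8), 'ty': np.float64(-8.0), 'tz': np.float64(29.8)} rows 1.0
{'rx': np.float64(-0.3), 'ry': np.float64(-0.1), 'rz': np.float64(-0.0), 'tx': np.float64(-1.8), 'ty': np.float64(-18.0), 'tz': np.float64(38.3)} rows 2.0
{'rx': np.float64(-0.3), 'ry': np.float64(-0.1), 'rz': np.float64(-0.0), 'tx': np.float64(-1.8), 'ty': np.float64(-26.4), 'tz': np.float64(48.3)} rows 2.0
{'rx': np.float64(-0.3), 'ry': np.float64(-0.1), 'rz': np.float64(-0.0), 'tx': np.float64(-1.9), 'ty': np.float64(-32.9), 'tz': np.float64(59.4)} rows 2.0
{'rx': np.float64(-0.3), 'ry': np.float64(-0.1), 'rz': np.float64(-0.0), 'tx': np.float64(-1.9), 'ty': np.float64(-35.8), 'tz': np.float64(66.9)} rows 2.0
```

```bash
python3 -m crank '[{"rx":0,"ry":0,"rz":0,"tx":-1.8,"ty":1.5,"tz":12,"claw":0},{"rx":0,"ry":0,"rz":0,"tx":-1.8,"ty":1.5,"tz":21,"claw":0},{"rx":0,"ry":0,"rz":0,"tx":-1.8,"ty":-4,"tz":26,"claw":0},{"rx":0,"ry":0,"rz":0,"tx":-1.8,"ty":-8,"tz":30,"claw":0},{"rx":0,"ry":0,"rz":0,"tx":-1.8,"ty":-13,"tz":34,"claw":0},{"rx":0,"ry":0,"rz":0,"tx":-1.8,"ty":-18,"tz":38.5,"claw":0},{"rx":0,"ry":0,"rz":0,"tx":-1.8,"ty":-22,"tz":43.5,"claw":0},{"rx":0,"ry":0,"rz":0,"tx":-1.8,"ty":-26.5,"tz":48.5,"claw":0},{"rx":0,"ry":0,"rz":0,"tx":-1.8,"ty":-30,"tz":54,"claw":0},{"rx":0,"ry":0,"rz":0,"tx":-1.8,"ty":-33,"tz":60,"claw":0},{"rx":0,"ry":0,"rz":0,"tx":-1.8,"ty":-36,"tz":67,"claw":0},{"rx":0,"ry":0,"rz":0,"tx":-1.8,"ty":-36,"tz":67,"claw":0}]'
python3 -m crank '[{"rx":0,"ry":0,"rz":0,"tx":0,"ty":-0.5,"tz":2,"claw":0},{"rx":0,"ry":0,"rz":0,"tx":0,"ty":-0.5,"tz":2,"claw":0}]'
python3 - <<'E'
from h import *
go((*jig(-41,-225),.0975,92.9))
E
```

```text
time: 35.33
ee_pos: [0.5556, -0.229, 0.0984]
tcp_rot: [-2.162, -2.274, 0.012]
wrist_force: [-8.2, -0.8, 11.7]
grip_width: 0.001
time: 35.5
ee_pos: [0.556, -0.2291, 0.0974]
tcp_rot: [-2.162, -2.275, 0.01]
wrist_force: [-8.8, -0.5, 13.9]
grip_width: -0.001
now [ 0.556  -0.2291  0.0974] th 92.9 q [-0.49  0.52 -0.11  0.95 -0.01 -0.54] F [-8.8 -0.5 13.9] grip mm -0.0 t 35.5
{'rx': np.float64(-0.4), 'ry': np.float64(0.1), 'rz': np.float64(0.0), 'tx': np.float64(0.4), 'ty': np.float64(2.1), 'tz': np.float64(-0.1)} rows 1.0
```

```bash
python3 -m crank '[{"rx":0,"ry":0,"rz":0,"tx":0,"ty":0,"tz":2,"claw":0},{"rx":0,"ry":0,"rz":0,"tx":0,"ty":0,"tz":2,"claw":0},{"rx":0,"ry":0,"rz":0,"tx":0,"ty":0,"tz":2,"claw":0}]'
python3 -m crank '[{"rx":0,"ry":0,"rz":0,"tx":0,"ty":0,"tz":2,"claw":0},{"rx":0,"ry":0,"rz":0,"tx":0,"ty":0,"tz":2,"claw":0},{"rx":0,"ry":0,"rz":0,"tx":0,"ty":0,"tz":2,"claw":0}]'
```

```text
time: 35.75
ee_pos: [0.5562, -0.2291, 0.097]
tcp_rot: [-2.163, -2.276, 0.01]
wrist_force: [-11.5, 1.0, 23.1]
grip_width: 0.0
time: 36.0
ee_pos: [0.5562, -0.2292, 0.0966]
tcp_rot: [-2.163, -2.277, 0.01]
wrist_force: [-15.7, 2.1, 33.0]
grip_width: 0.007
```

Hard stop reached: force rises to 33 N with no more travel. Retracing the arc lets the lever swing up.

```bash
python3 -m crank '[{"rx":0,"ry":0,"rz":0,"tx":0,"ty":2,"tz":-8,"claw":0},{"rx":0,"ry":0,"rz":0,"tx":0,"ty":6,"tz":-18,"claw":0},{"rx":0,"ry":0,"rz":0,"tx":0,"ty":12,"tz":-28,"claw":0},{"rx":0,"ry":0,"rz":0,"tx":0,"ty":20,"tz":-38,"claw":0},{"rx":0,"ry":0,"rz":0,"tx":0,"ty":30,"tz":-47,"claw":0},{"rx":0,"ry":0,"rz":0,"tx":0,"ty":38,"tz":-55,"claw":0},{"rx":0,"ry":0,"rz":0,"tx":0,"ty":38,"tz":-80,"claw":0},{"rx":0,"ry":0,"rz":0,"tx":0,"ty":38,"tz":-115,"claw":0},{"rx":0,"ry":0,"rz":0,"tx":-60,"ty":-100,"tz":-130,"claw":0},{"rx":0,"ry":0,"rz":0,"tx":-150,"ty":-150,"tz":-130,"claw":0},{"rx":0,"ry":0,"rz":0,"tx":-200,"ty":-150,"tz":-130,"claw":0},{"rx":0,"ry":0,"rz":0,"tx":-200,"ty":-150,"tz":-130,"claw":0},{"rx":0,"ry":0,"rz":0,"tx":-200,"ty":-150,"tz":-130,"claw":0},{"rx":0,"ry":0,"rz":0,"tx":-200,"ty":-150,"tz":-130,"claw":0},{"rx":0,"ry":0,"rz":0,"tx":-200,"ty":-150,"tz":-130,"claw":0},{"rx":0,"ry":0,"rz":0,"tx":-200,"ty":-150,"tz":-130,"claw":0}]'
python3 - <<'E'
from h import *
im,d=manip.read_camera("top"); crop(im,245,195,200,80,4,"pics/c14.png")
P=cloud("top",d); Q=P[205:245,395:450].reshape(-1,3); g=im[205:245,395:450].max(2).reshape(-1); k=Q[(g<60)&(Q[:,2]>.06)&(Q[:,2]<.14)]
print("handle",len(k),k.mean(0).round(4))
q=P[195:275,245:400].reshape(-1,3); D=q[:,:2]-JIG; c,s=np.cos(JY),np.sin(JY); lx=D@[c,s]*1000;ly=D@[-s,c]*1000
for y in (117,39,-39):
    m=(abs(ly-y)<16)&(q[:,2]>.05)&(q[:,2]<.08)&(abs(lx)<40); print("head",y,m.sum(),lx[m].mean().round(1),ly[m].mean().round(1),np.median(q[m,2]*1000).round(1))
    m=(abs(ly-y)<20)&(lx>6)&(lx<27); print("  sink top p90",np.percentile(q[m,2]*1000,[75,90]).round(1))
ims,_=manip.read_camera("side"); p=proj("side",[*jig(0,30),.03])[0].astype(int); crop(ims,p[0]-60,p[1]-45,130,90,6,"pics/c15.png")
print(manip.get_obs()["time"],manip.get_obs()["wrist_force"])
E
```

```text
time: 37.33
ee_pos: [0.4162, -0.4407, 0.2226]
tcp_rot: [-2.171, -2.27, 0.007]
wrist_force: [0.0, -0.5, 0.3]
grip_width: -0.001
handle 229 [ 0.6029 -0.2166  0.1132]
head 117 131 -9.5 116.0 63.9
  sink top p90 [34.4 37.4]
head 39 130 -9.6 38.6 64.2
  sink top p90 [35.7 38.9]
head -39 129 -9.6 -39.2 63.6
  sink top p90 [34.1 37.4]
37.4333 [-1.11917045  0.72017247  0.14597713]
```

View pics/c14.png

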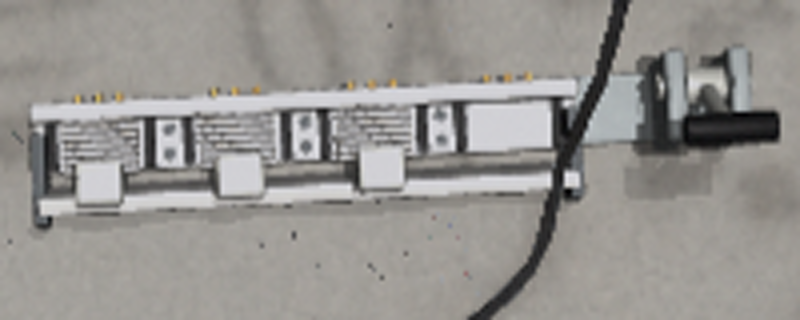

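View pics/c15.png

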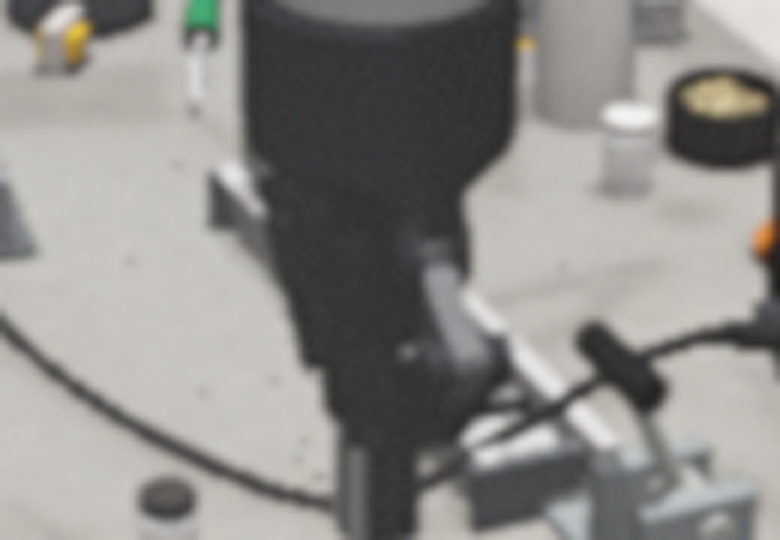

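Every sink is locked, the head tops read about 64 mm in all three slots, and the lever is raised again with its handle back at (732,127). The arm stands clear, so I'm handing in.

```bash
python3 -c "
from bench import manip
print(manip.finish_job())"
```

```text
the job is handed in; nothing more can be done
None
```

The job is handed in at about 37 s of robot time. The three heatsinks present are in bays 1, 2 and 3, each locked with a tapped-in wedge. After that I pressed the lever to its stop and let it swing back up.

**Last checks**
- **Heatsinks:** each was pushed until it met both the fence and the floor. In the last top view they sit square in their bays. Their tops read about 34–39 mm, against 36 mm expected.
- **Wedges:** each took 29–35 N down without sinking further. The head tops read 63.6–64.2 mm, which puts the tips at about 10 mm as required.
- **Lever:** at the stop, the force rose to 33 N with almost no further travel. Afterwards the handle was back in its resting place in the top view.

**Failed or unclear**
- **First move:** the first move command was refused as "invalid input" because its rows lacked some keys, so nothing moved.
- **Lever reading:** the final depth-averaged handle position came out about 6 to 9 mm off because dark background pixels got in, so I relied on the picture.
- **Side view:** the arm blocked the final side view of the bays, so the wedges and sinks were last checked from the top camera only.

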